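Tip spare battery packs into a carton and roll it into the dispatch bay

ROBOT

A 7-joint arm with a two-finger parallel gripper is mounted at the origin on the work surface. World frame = base frame: x ahead of the robot, y to its left, z up, the work surface at z = 0. Lengths are in m, angles in rad, forces in N, time in s.
With the tool pointing down it reaches from about 0.4 to 0.875 m from the base axis. Payload 19.3 kg.
Tool frame: the origin (TCP) lies at the centre of the arm's flange, where the gripper is bolted on; the fingertips stand 173 mm ahead of it and the grasp point (between the pads) lies 155 mm ahead of it (bot.grip_point_offset is the distance from the TCP to the grasp point, in m); z points along the fingers, x is the direction in which the jaws open and shut, and the axes are right-handed (so a half turn about z gives the same grasp; the last joint's range is limited). The gripper opens to 85 mm and grips with 20 to 120 N. Pads are 22 mm wide; open, the fingers measure 114 mm over their backs; the gripper's body (76 mm by 85 mm) begins 54 mm behind the grasp point. The pads swing forward as they close: fully open they stand 13 mm farther back than shut.
Start: joints at [-1.402, 0.521, -0.036, 1.599, 0.021, 1.021, -0.113], TCP at [0.148, 0.607, 0.405] pointing down, gripper open.
Joint ranges: [-2.91, 2.91], [-0.3, 2.13], [-1.5, 1.42], [0.17, 2.43], [-1.26, 4.41], [0.16, 1.93], [-2.52, 2.52]. Speed limits (rad/s): [1.89, 1.89, 2.39, 2.39, 3.01, 3.01, 3.01].

INTERFACE

Orientations are given as [roll, pitch, yaw] about the fixed x, y, z axes, in that order (R = Rz(yaw) Ry(pitch) Rx(roll)).
In Python, from workcell import bot gives the robot as it stands.
- The arm moves only by the tool step_arm, never from a script. Its argument "plan" is a list that holds one entry, the list of rows, each a list of 4 numbers: the shift along the world's x, y, z in cm, then the turn about the world's z in rad. A call has 1 to 12 rows; each row is the pose to reach, as a shift and turn from the pose measured when the call began; what a row does not reach only later rows make up. A row lasts 1/12 s, in which the tool goes at most 41.7 mm and 7.16 degrees, less where a joint would pass 70% of its speed; a pose out of reach is approached as far as the arm can. A call with a gripper value outside its range is refused whole. "jaw" is the closure, from 0 (fully open) to 1 (shut), set as the call begins (left out, the last holds). The fingers move at their own pace and stop on an object; "force" is the grip in N (left out, the last holds). Time passes only in rows, so rows that repeat a pose let the fingers close. It gives the time, the measured TCP pose, the force and the opening at its end, in the units of the state.
- bot.observe(): the state, without advancing time (a new reading comes with each control period).
- bot.grab_frame(name): name is "side" or "top" or "wrist"; returns a dict with "pixels" (384x512x3 uint8, blue, green, red), "mtx" (3x3 intrinsics, pixels), "R" (3x3) and "t" (3): a world point X has camera coordinates R X + t. Camera axes: x right, y down, z forward; pixel columns grow to the right and rows downward; lengths in m; the calibration is good to about 2 mm. A picture is of the moment at which its call begins. There is no depth.
- bot.job_done(): hands the job in, once; it reports no verdict.
The state is a dict: "clock": time; "qpos": joint angles; "qd": joint speeds; "joint_efforts": joint torques, N m; "position": TCP position; "tool_rot": TCP orientation; "force": force on the tool from outside, world axes, zero at the start; "moment": the same for the moment, N m; "grip_width": finger opening in m.
Only numpy, scipy, OpenCV 4.12 (cv2) and the standard library are available. Lean on these libraries where they do the work, as an engineer would, in place of code of your own. Each camera call takes 0.05 s, during which the arm holds its last target.

TASK

Roll the open carton back against the end stop so that it stands under the tray's lip, and lay every battery pack from the counter in the steel tipping tray, then lift the tray's handle to tip it to 50 degrees (within 5, and never past 65), hold it there about a second so that the packs slide into the carton, and bring the tray back level. Once all packs are in the carton and the tray is level, push the carton along the rollers until it is fully home against the end wall of the bay. Leave the calculator, tester, display cube and keypad where they are.

Things in the scene. Friction and masses are not known exactly. Their poses are not given: they have to be found in the camera images.
- pack0: black plastic rechargeable battery pack, a flat block 64 x 32 x 24 mm (x, y, z), 60 to 125 g; origin at the centre of its underside, x along its length, z up through the broad face with a paper label. May be absent
- pack1: black plastic rechargeable battery pack, a flat block 64 x 32 x 24 mm (x, y, z), 60 to 125 g; origin at the centre of its underside, x along its length, z up through the broad face with a paper label. May be absent
- pack2: black plastic rechargeable battery pack, a flat block 64 x 32 x 24 mm (x, y, z), 60 to 125 g; origin at the centre of its underside, x along its length, z up through the broad face with a paper label. May be absent
- pack3: black plastic rechargeable battery pack, a flat block 64 x 32 x 24 mm (x, y, z), 60 to 125 g; origin at the centre of its underside, x along its length, z up through the broad face with a paper label. May be absent
- pack4: black plastic rechargeable battery pack, a flat block 64 x 32 x 24 mm (x, y, z), 60 to 125 g; origin at the centre of its underside, x along its length, z up through the broad face with a paper label. May be absent
- tray (a joint): tilt of the polished steel tipping tray in rad: 0 is level (on its stop), growing as the handle end is lifted; the lip end stays put; limit 1.35. The hinge is stiff: the tray stays at whatever angle it is left (about 6 to 12 N at the handle moves it up, 2 to 6 N down). Packs start to slide at about 0.4 rad and have all left by 0.75
- tray_hinge (a point): middle of the tray's pouring lip, on the hinge line, 143 mm above the counter; its frame turns with the tray. When level: z up, x from the handle towards the carton, y along the hinge and the roller track towards the bay. Lifting the handle is a positive turn about y
- tray_floor (a point): centre of the tray floor's upper face, same axes as tray_hinge, where it lies at x = -76, z = -8 mm. The floor is one flat sheet, x -76 to 76 and y -73 to 73 mm from here, rising by 6 degrees from the handle end (z = -8) to the open lip (z = 8), which keeps packs in while the tray is level. Side walls stand 32 mm above the floor; the end wall (handle end) reaches 30 mm above this point
- tray_handle (a point): middle of the tray's handle, a round black bar 14 mm thick and 110 mm long, parallel to the hinge; in the tray_hinge frame at x = -175, y = 0, z = 55 mm. It stands clear of the tray's end wall, can be pinched from above, and turns between fingers that keep pointing down
- station: fixed roller track and tray stand; origin on the counter under the track's middle line, y along the track towards the bay. Roller tops are 50 mm up, between two rails (x = +-80 mm, tops 60 mm up). Grey side plates of the stand, 8 mm thick, stand 90 mm to either side of the tray's middle, x -205 to -40 mm, tops 153 mm up
- carton: open cardboard carton 140 x 180 x 75 mm (x, y, z), walls and floor 4 mm, about 0.3 kg; origin at the centre of its underside, z up, y along the roller track towards the bay. It stands on the rollers between the rails (6 mm play each side), at first part-way between the tray and the bay, and rolls along y with 1 to 3 N
- tray_home (a point): where the carton's origin lies when the carton is right under the tray's lip, touching the low end stop of the track (a bar 16 mm higher than the rollers, at the end away from the bay). 50 mm up, y along the track towards the bay; the stop is at y = -90 mm
- bay_home (a point): where the carton's origin lies when it is fully home: in the grey steel bay at the far end of the same track, touching the bay's end wall. 50 mm up; y points along the track into the bay. The end wall is at y = +90 mm; it reaches 92 mm above the counter; the two cheeks of the bay are at x = +-95 mm from y = -50 mm on, 68 mm high
- calculator: tan desktop calculator, 150 x 150 x 66 mm, bystander; origin at the centre of its underside
- tester: chrome battery tester with a round dial, 90 x 130 x 56 mm, bystander; origin at the centre of its underside
- cube: smoked acrylic display cube, 85 mm, bystander; origin at the centre of its underside
- keypad: black rubber keypad spare, a mat 90 x 120 x 13 mm, bystander; origin at the centre of its underside

How it is judged:
On the way, in this order (a step that is already met when the one before it is completed fails the run):
1. every pack lies in the tipping tray, the tray not yet tipped (x of pack0 in the frame of tray_hinge between -0.16 and -0.003 m and y of pack0 in the frame of tray_hinge between -0.08 and 0.08 m and z of pack0 in the frame of tray_hinge between -0.02 and 0.06 m and x of pack1 in the frame of tray_hinge between -0.16 and -0.003 m and y of pack1 in the frame of tray_hinge between -0.08 and 0.08 m and z of pack1 in the frame of tray_hinge between -0.02 and 0.06 m and x of pack2 in the frame of tray_hinge between -0.16 and -0.003 m and y of pack2 in the frame of tray_hinge between -0.08 and 0.08 m and z of pack2 in the frame of tray_hinge between -0.02 and 0.06 m and x of pack3 in the frame of tray_hinge between -0.16 and -0.003 m and y of pack3 in the frame of tray_hinge between -0.08 and 0.08 m and z of pack3 in the frame of tray_hinge between -0.02 and 0.06 m and x of pack4 in the frame of tray_hinge between -0.16 and -0.003 m and y of pack4 in the frame of tray_hinge between -0.08 and 0.08 m and z of pack4 in the frame of tray_hinge between -0.02 and 0.06 m and value of joint tray below 0.3 rad), for 0.3 s.
2. the tray is held tipped at 50 degrees, within 5 (value of joint tray between 0.785 and 0.96 rad), for 0.6 s.
3. all packs are in the carton and the tray is level again (within 4.5 degrees), the carton not yet in the bay (x of pack0 in the frame of carton between -0.075 and 0.075 m and y of pack0 in the frame of carton between -0.095 and 0.095 m and z of pack0 in the frame of carton between -0.005 and 0.072 m and x of pack1 in the frame of carton between -0.075 and 0.075 m and y of pack1 in the frame of carton between -0.095 and 0.095 m and z of pack1 in the frame of carton between -0.005 and 0.072 m and x of pack2 in the frame of carton between -0.075 and 0.075 m and y of pack2 in the frame of carton between -0.095 and 0.095 m and z of pack2 in the frame of carton between -0.005 and 0.072 m and x of pack3 in the frame of carton between -0.075 and 0.075 m and y of pack3 in the frame of carton between -0.095 and 0.095 m and z of pack3 in the frame of carton between -0.005 and 0.072 m and x of pack4 in the frame of carton between -0.075 and 0.075 m and y of pack4 in the frame of carton between -0.095 and 0.095 m and z of pack4 in the frame of carton between -0.005 and 0.072 m and value of joint tray below 0.08 rad and y of carton in the frame of bay_home below -0.1 m), for 0.2 s.
At the end, for the whole second after the job is handed in: The carton stands upright on the rollers fully home in the bay (within 10 mm of touching the end wall, within 15 mm across), with every pack inside it below the rim, all at rest, and the tray is level (within 4.5 degrees) (x of pack0 in the frame of carton between -0.075 and 0.075 m and y of pack0 in the frame of carton between -0.095 and 0.095 m and z of pack0 in the frame of carton between -0.005 and 0.072 m and x of pack1 in the frame of carton between -0.075 and 0.075 m and y of pack1 in the frame of carton between -0.095 and 0.095 m and z of pack1 in the frame of carton between -0.005 and 0.072 m and x of pack2 in the frame of carton between -0.075 and 0.075 m and y of pack2 in the frame of carton between -0.095 and 0.095 m and z of pack2 in the frame of carton between -0.005 and 0.072 m and x of pack3 in the frame of carton between -0.075 and 0.075 m and y of pack3 in the frame of carton between -0.095 and 0.095 m and z of pack3 in the frame of carton between -0.005 and 0.072 m and x of pack4 in the frame of carton between -0.075 and 0.075 m and y of pack4 in the frame of carton between -0.095 and 0.095 m and z of pack4 in the frame of carton between -0.005 and 0.072 m and value of joint tray below 0.08 rad and y of carton in the frame of bay_home between -0.01 and 0.01 m and x of carton in the frame of bay_home between -0.015 and 0.015 m and z of carton in the frame of bay_home below 0.012 m and angle between carton's own z axis and vertical below 0.06 rad and linear speed of each of pack0, pack1, pack2, pack3, pack4, carton below 0.03 m/s).
It fails at once if the tray is tipped past 65 degrees (value of joint tray above 1.14 rad).
It fails at once if the calculator is moved more than 30 mm (distance of calculator from where it was at the start of the episode above 0.03 m).
It fails at once if the tester is moved more than 30 mm (distance of tester from where it was at the start of the episode above 0.03 m).
It fails at once if the cube is moved more than 30 mm (distance of cube from where it was at the start of the episode above 0.03 m).
It fails at once if the keypad is moved more than 30 mm (distance of keypad from where it was at the start of the episode above 0.03 m).
Of pack0, pack1, pack2, pack3, pack4 only 3 to 5 are there at a start; the rules pass over those that are not, and their reading is None.
At some moment in a run one of pack0, pack1, pack2, pack3, pack4 may be knocked a few centimetres aside while the robot is not near it.
Once in a run the grip may slacken for a moment while it holds something.
It also fails if it takes over 210 s, if anything falls off the work surface, if the arm or the gripper's body presses on something with over 40 N, if the wrist force passes 120 N, or if a joint passes its speed limit or range.

## Working session

There is one attempt and no reset: what is moved stays moved. The work goes in short steps, Python scripts to look and compute and a tool call to move; the robot and the scene stay as the last step left them, time stands still between calls to the robot, and variables do not carry over. Pictures are saved under pics/ and viewed, and the job is handed in when it is done.

Besides the shell and the picture viewer there is one more tool, called after ">>>" in YAML: its name, and indented under it one key for each argument. step_arm: Moves the arm, as the interface text tells. Its arguments: {"type":"object","properties":{"plan":{"type":"array"},"jaw":{"type":"number"},"force":{"type":"number"}},"required":["plan"]}

```bash
mkdir -p pics; ls; cat > h.py <<'E'
import numpy as np,cv2
from workcell import bot
def shot(n,tag):
    f=bot.grab_frame(n); cv2.imwrite(f'pics/{tag}.png',f['pixels']); np.savez(f'pics/{tag}.npz',**{k:np.array(f[k]) for k in('pixels','mtx','R','t')}); return f
def load(tag): return dict(np.load(f'pics/{tag}.npz'))
def ray(f,u,v,z):
    R,t,K=f['R'],np.array(f['t']).ravel(),f['mtx']
    c=-R.T@t; d=R.T@np.linalg.inv(K)@np.array([u,v,1.]); return c+d*(z-c[2])/d[2]
def proj(f,X):
    p=f['mtx']@(f['R']@np.array(X)+np.array(f['t']).ravel()); return p[:2]/p[2]
E
python3 - <<'E'
from h import *
for n in('top','side','wrist'):
    f=shot(n,n+'0'); print(n,-f['R'].T@np.array(f['t']).ravel())
print(bot.observe(),bot.grip_point_offset)
E
```

```text
pics
top [0.43507211 0.0196563  1.42382516]
side [0.407461   1.0961954  1.24283481]
wrist [0.07072479 0.6261363  0.3726914 ]
{'clock': 0.15, 'qpos': array([-1.40218299,  0.52188873, -0.0363114 ,  1.59983818,  0.02120532,
        1.02110546, -0.11282439]), 'qd': array([ 4.61592159e-04, -1.63285786e-03,  2.43432476e-05, -5.53743054e-04,
        1.28058464e-04, -1.01899898e-03,  1.21218308e-04]), 'joint_efforts': array([ 1.12505943e-03, -9.27372193e+01,  1.98025636e+00, -3.70051682e+01,
        1.79826433e-02,  6.31161238e-03,  5.18520480e-06]), 'position': array([0.14784876, 0.60716777, 0.40426474]), 'tool_rot': array([3.14152357e+00, 8.51873604e-04, 1.33193443e+00]), 'force': array([ 0.316582  ,  0.29715433, -0.15397851]), 'moment': array([-0.00808227, -0.03524959,  0.00580481]), 'grip_width': 0.08558949384157029} 0.1547
```

View pics/top0.png

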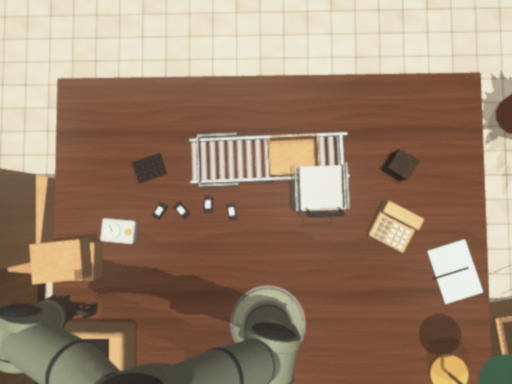

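View pics/side0.png

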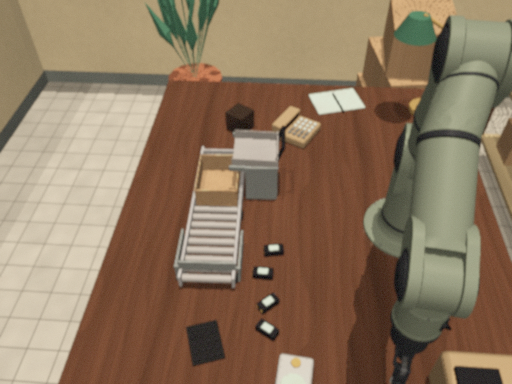

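View pics/wrist0.png

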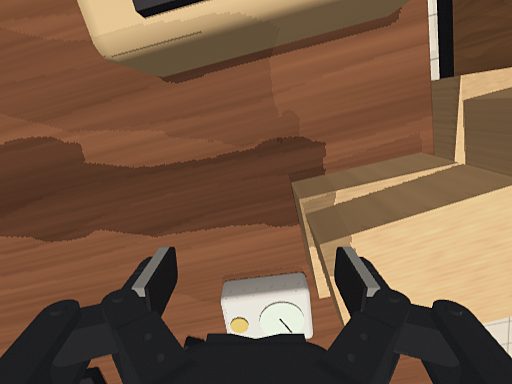

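The top view shows four packs, at about (160,210), (181,210), (208,204) and (232,211). The carton is at (293,155), the tray at (321,188) with its handle at (324,213), and the bay at the left end of the track (195,160). Next I'll measure these.

```bash
python3 - <<'E'
from h import *
f=load('top0'); im=f['pixels']
c=im[120:230,130:360]; cv2.imwrite('pics/t0z.png',cv2.resize(c,None,fx=3.4,fy=3.4,interpolation=cv2.INTER_CUBIC))
for n,p,z in [('handle',(324,212),.198),('tray ctr',(321,186),.143)]: print(n,ray(f,*p,z))
# dark pack masks
g=im.max(axis=2); m=((g<50)*255).astype(np.uint8); m[:190]=0;m[225:]=0;m[:,:145]=0;m[:,250:]=0
w=((im.min(axis=2)>140)*255).astype(np.uint8); w[:195]=0;w[222:]=0;w[:,:145]=0;w[:,245:]=0
for nm,mm in(('dark',m),('lab',w)):
  for cc in cv2.findContours(mm,0,2)[0]:
    if cv2.contourArea(cc)<8: continue
    (u,v),s,a=cv2.minAreaRect(cc); b=cv2.boxPoints(((u,v),s,a))
    P=[ray(f,*q,.024)[:2] for q in b]; e=[P[1]-P[0],P[2]-P[1]]; l=max(e,key=np.linalg.norm)
    print(nm,round(u),round(v),ray(f,u,v,.024).round(3)[:2],[np.linalg.norm(x).round(3) for x in e],'ang',np.arctan2(l[1],l[0]).round(2))
E
```

```text
handle [ 0.42756439 -0.19060836  0.198     ]
tray ctr [ 0.51905222 -0.19083511  0.143     ]
lab 231 211 [0.432 0.138] [np.float64(0.023), np.float64(0.031)] ang 3.14
lab 181 210 [0.438 0.334] [np.float64(0.022), np.float64(0.03)] ang -2.35
lab 159 211 [0.435 0.421] [np.float64(0.033), np.float64(0.023)] ang -0.46
lab 208 204 [0.46 0.23] [np.float64(0.019), np.float64(0.031)] ang -3.14
```

View pics/t0z.png

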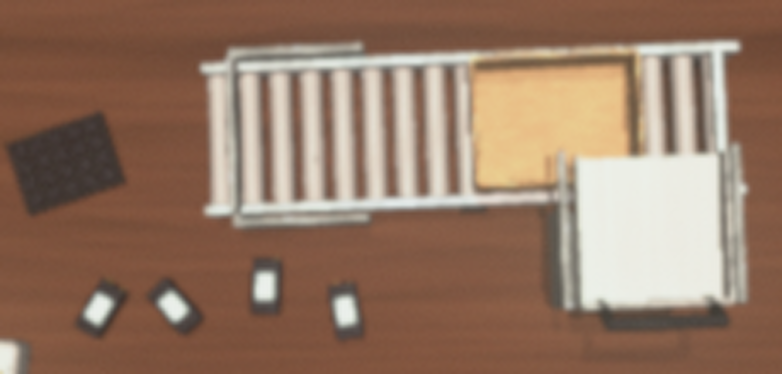

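```bash
python3 - <<'E'
from h import *
f=load('top0'); im=f['pixels']
Z=lambda x,y,z:ray(f,130+(x+.5)/3.4-.5,120+(y+.5)/3.4-.5,z).round(4)
for n,x,y,z in [('railUL',205,68,.06),('railUR',737,46,.06),('railLL',208,211,.06),('stopTop',719,50,.066),('stopBot',722,150,.066),
 ('cart UL',474,58,.125),('cart UR',637,52,.125),('cart LL',474,188,.125),
 ('trayUL',574,157,.143),('trayUR',722,154,.143),('trayLL',578,307,.16),('trayLR',724,304,.16),
 ('hL',603,322,.198),('hR',728,319,.198),('bayEndT',235,52,.092),('bayEndB',238,222,.092),('plateL_top',560,152,.153),('plateR_top',735,148,.153),('plateRbot',741,300,.153)]: print(n,Z(x,y,z))
s=load('side0')
cv2.imwrite('pics/s0z.png',cv2.resize(s['pixels'][95:345,165:345],None,fx=3.2,fy=2.4*1,interpolation=cv2.INTER_CUBIC))
# label moments
w=im.min(axis=2).astype(float)
for u,v in((231,211),(181,210),(159,211),(208,204)):
    p=w[v-8:v+9,u-8:u+9]; k=np.clip(p-90,0,90); m=cv2.moments(k)
    a=.5*np.arctan2(2*m['mu11'],m['mu20']-m['mu02']); cu,cv_=u-8+m['m10']/m['m00'],v-8+m['m01']/m['m00']
    A=ray(f,cu,cv_,.024);B=ray(f,cu+5*np.cos(a),cv_+5*np.sin(a),.024); d=B-A; y=np.arctan2(d[1],d[0]); y=(y+np.pi/2)%np.pi-np.pi/2
    print('pack',A[:2].round(4),'long yaw',y.round(3),'jaw yaw',round(y+np.pi/2,3))
E
```

```text
railUL [0.7053 0.2918 0.06  ]
railUR [ 0.7242 -0.3031  0.06  ]
railLL [0.5441 0.2878 0.06  ]
stopTop [ 0.7187 -0.2818  0.066 ]
stopBot [ 0.6072 -0.2832  0.066 ]
cart UL [ 0.7004 -0.009   0.125 ]
cart UR [ 0.7051 -0.1821  0.125 ]
cart LL [ 0.5614 -0.008   0.125 ]
trayUL [ 0.5914 -0.1122  0.143 ]
trayUR [ 0.5933 -0.2659  0.143 ]
trayLL [ 0.4349 -0.1128  0.16  ]
trayLR [ 0.4372 -0.2615  0.16  ]
hL [ 0.4199 -0.1334  0.198 ]
hR [ 0.4223 -0.2568  0.198 ]
bayEndT [0.7164 0.2524 0.092 ]
bayEndB [0.5293 0.2486 0.092 ]
plateL_top [ 0.5955 -0.0968  0.153 ]
plateR_top [ 0.5982 -0.2772  0.153 ]
plateRbot [ 0.4412 -0.2805  0.153 ]
pack [0.4322 0.1376] long yaw 0.148 jaw yaw 1.718
pack [0.438  0.3349] long yaw 0.729 jaw yaw 2.299
pack [0.436  0.4208] long yaw -0.559 jaw yaw 1.012
pack [0.4608 0.2297] long yaw -0.081 jaw yaw 1.49
```

View pics/s0z.png

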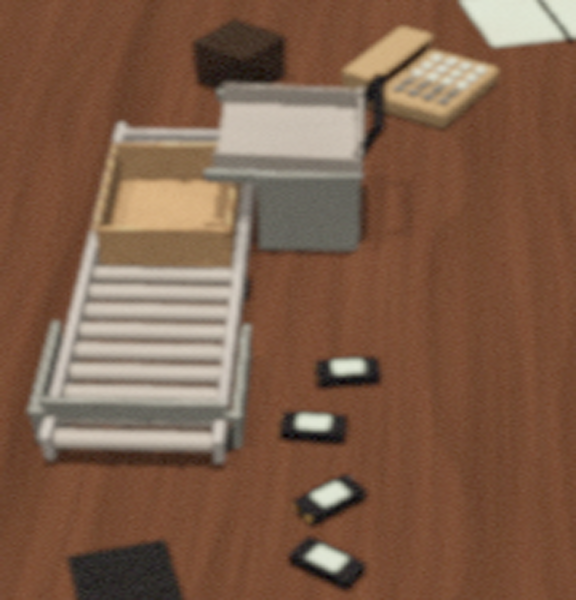

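>>> step_arm:
  plan:
    - [[2.5, -2.8, 0, 0.02], [5, -5.7, 0, 0.04], [7.5, -8.5, 0, 0.07], [10, -11.3, 0, 0.09], [12.5, -14.2, 0, 0.11], [15, -17, 0, 0.13], [17.5, -19.8, 0, 0.16], [20, -22.7, 0, 0.18], [22.5, -25.5, 0, 0.2], [25, -28.3, 0, 0.22], [27.5, -31.2, 0, 0.25], [30, -34, 0, 0.27]]
  jaw: 1

```text
clock: 1.15
position: [0.4487, 0.2654, 0.4043]
tool_rot: [3.142, 0.001, 1.604]
force: [0.1, 0.9, -0.4]
grip_width: 0.0002
```

>>> step_arm:
  plan:
    - [[2.7, -3.1, 0, 0], [5.4, -6.2, 0, 0], [8.1, -9.3, 0, 0], [10.8, -12.4, 0, 0], [13.5, -15.5, 0, 0], [16.2, -18.6, 0, 0], [19, -21, -1, 0], [19, -21, -4, 0], [19, -21, -8, 0], [19, -21, -12, 0], [19, -21, -12.4, 0], [19, -21, -12.4, 0]]

```text
clock: 2.15
position: [0.6382, 0.0554, 0.2788]
tool_rot: [-3.138, 0.001, 1.604]
force: [0.3, 0.1, 1.4]
grip_width: 0.0001
```

```bash
python3 - <<'E'
from h import *
f=shot('top','t1'); cv2.imwrite('pics/t1z.png',cv2.resize(f['pixels'][110:330,60:400],None,fx=2.3,fy=2.3,interpolation=cv2.INTER_CUBIC))
f=shot('side','s1')
E
```

```text
(no output)
```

View pics/t1z.png

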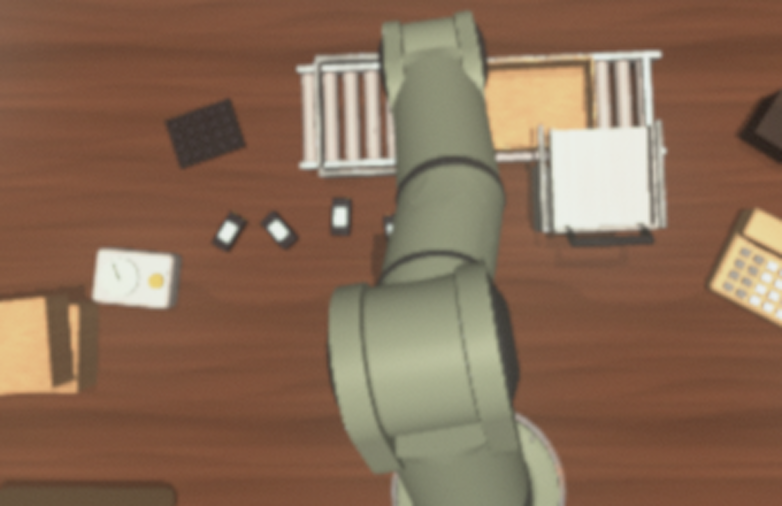

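View pics/s1.png

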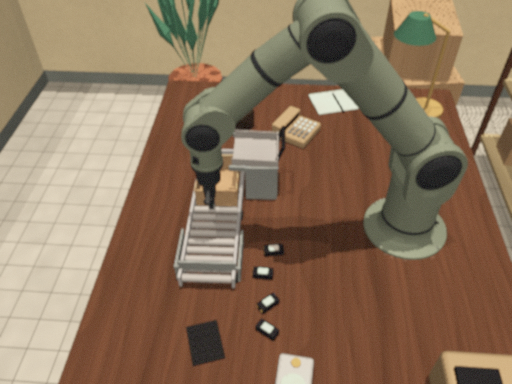

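>>> step_arm:
  plan:
    - [[0, -2, 0, 0], [0, -4, 0, 0], [0, -5, 0, 0], [0.1, -6, 0, 0], [0.1, -7, 0, 0], [0.2, -8, 0, 0], [0.2, -9, 0, 0], [0.3, -10, 0, 0], [0.3, -11, 0, 0], [0.3, -11.6, 0, 0], [0.4, -12.2, 0, 0], [0.4, -12.8, 0, 0]]

```text
clock: 3.25
position: [0.6435, -0.0729, 0.2823]
tool_rot: [3.14, 0.001, 1.604]
force: [0.6, 1.1, 2.0]
grip_width: -0.0002
```

>>> step_arm:
  plan:
    - [[0, -0.4, -0.4, 0], [0, -0.8, -0.4, 0], [0, -1.2, -0.4, 0], [0, -1.6, -0.4, 0], [0, -2, -0.4, 0]]

```text
clock: 3.67
position: [0.6434, -0.0861, 0.278]
tool_rot: [-3.141, -0.009, 1.609]
force: [-13.6, 56.5, 19.5]
grip_width: 0.0001
```

>>> step_arm:
  plan:
    - [[0, 1, 0, 0], [0, 3, 1, 0], [0, 5, 3, 0], [0, 6, 7, 0], [0, 7, 11, 0], [0, 8, 12, 0]]

```text
clock: 4.17
position: [0.6441, -0.0059, 0.404]
tool_rot: [3.135, -0.009, 1.609]
force: [0.4, 0.3, -0.1]
grip_width: 0.0003
```

```bash
python3 - <<'E'
from h import *
f=shot('top','t2'); a=cv2.resize(f['pixels'][110:250,130:360],None,fx=3,fy=3,interpolation=cv2.INTER_CUBIC)
cv2.imwrite('pics/t2z.png',a)
f=shot('side','s2'); cv2.imwrite('pics/s2z.png',cv2.resize(f['pixels'][95:345,165:345],None,fx=3.2,fy=2.4,interpolation=cv2.INTER_CUBIC))
E
```

```text
(no output)
```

View pics/t2z.png

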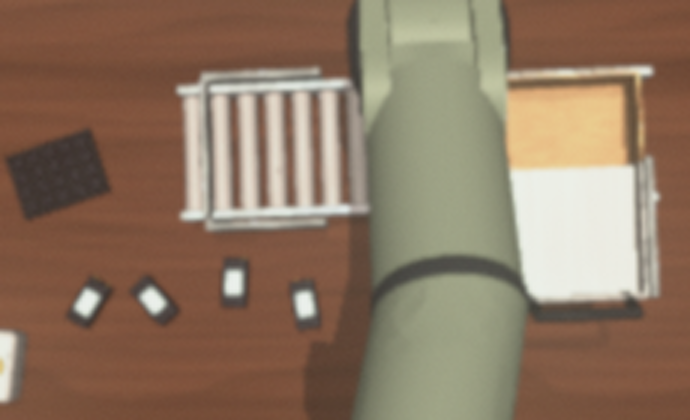

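View pics/s2z.png

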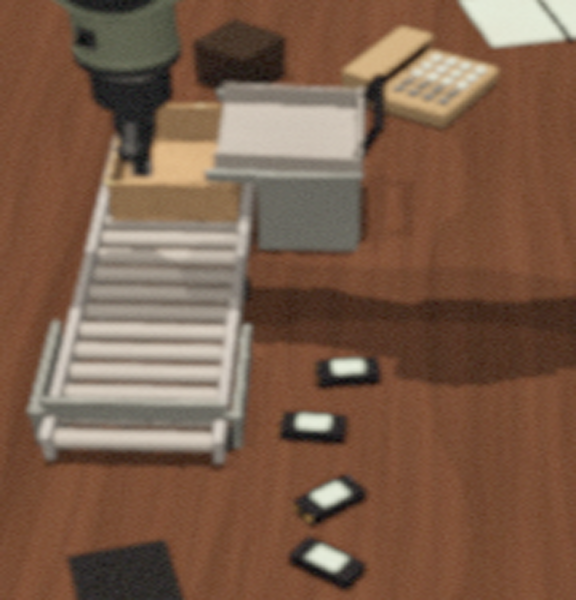

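>>> step_arm:
  plan:
    - [[-2.5, 1.7, 0, 0.01], [-5, 3.4, -1, 0.03], [-7.5, 5.1, -2, 0.04], [-10, 6.8, -3, 0.05], [-12.5, 8.5, -4, 0.07], [-15, 10.2, -5, 0.08], [-17.5, 11.9, -6, 0.1], [-20, 13.6, -8, 0.11], [-21.2, 14.4, -10, 0.11], [-21.2, 14.4, -12, 0.11], [-21.2, 14.4, -12, 0.11], [-21.2, 14.4, -12, 0.11]]
  jaw: 0

```text
clock: 5.27
position: [0.4318, 0.1388, 0.2803]
tool_rot: [3.14, -0.009, 1.721]
force: [0.2, -1.3, -1.1]
grip_width: 0.0851
```

```bash
cat >> h.py <<'E'
def labels(f,thr=150,z=.024,amin=200,show=None,roi=None):
    im=f['pixels']; m=((im.min(axis=2)>thr)*255).astype(np.uint8); out=[]
    if roi: q=np.zeros_like(m); q[roi[0]:roi[1],roi[2]:roi[3]]=m[roi[0]:roi[1],roi[2]:roi[3]]; m=q
    for cc in cv2.findContours(m,0,2)[0]:
        if cv2.contourArea(cc)<amin: continue
        P=np.array([ray(f,*q,z)[:2] for q in cc[:,0].astype(float)]).astype(np.float32)
        (c,s,a)=cv2.minAreaRect(P); b=cv2.boxPoints((c,s,a)); e=[b[1]-b[0],b[2]-b[1]]; l=max(e,key=np.linalg.norm)
        y=(np.arctan2(l[1],l[0])+np.pi/2)%np.pi-np.pi/2
        out.append((np.round(c,4),np.round(sorted(s),3),round(float(y),3),round(float(y)+np.pi/2,3)))
    return out
E
python3 - <<'E'
from h import *
f=shot('wrist','w3')
for o in labels(f): print(o)
print(bot.observe()['position'],bot.observe()['tool_rot'])
E
```

```text
(array([ 0.6511, -0.0043]), array([0.015, 0.041]), -0.367, 1.204)
(array([0.6415, 0.0185]), array([0.013, 0.041]), 0.136, 1.707)
(array([0.582 , 0.1056]), array([0.021, 0.048]), -0.97, 0.601)
(array([ 0.6096, -0.0908]), array([0.023, 0.06 ]), -0.615, 0.956)
(array([0.4624, 0.2304]), array([0.02, 0.03]), -0.033, 1.538)
(array([0.4403, 0.3357]), array([0.02 , 0.031]), 0.734, 2.305)
(array([0.4339, 0.1384]), array([0.02, 0.03]), 0.173, 1.744)
[0.43221926 0.13888966 0.28104422] [ 3.1383471  -0.00946315  1.72005229]
```

View pics/w3.png

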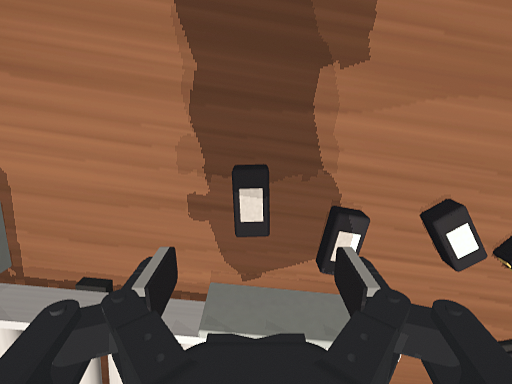

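The wrist view shows pack1 centred between the fingers at (251,205). Its position of (0.434, 0.138) agrees with the top view, so I'll descend and grip.

>>> step_arm:
  plan:
    - [[0.1, 0, -3, 0.02], [0.1, 0, -6, 0.02], [0.1, 0, -8.5, 0.02], [0.1, 0, -10, 0.02], [0.1, 0, -10.2, 0.02], [0.1, 0, -10.2, 0.02]]

```text
clock: 5.82
position: [0.4337, 0.1385, 0.1793]
tool_rot: [3.139, -0.009, 1.739]
force: [-0.3, -0.3, 0.0]
grip_width: 0.0853
```

>>> step_arm:
  plan:
    - [[0, 0, 0, 0], [0, 0, 0, 0], [0, 0, 0, 0], [0, 0, 0, 0], [0, 0, 0, 0], [0, 0, 0, 0]]
  jaw: 1
  force: 50

```text
clock: 6.32
position: [0.4339, 0.1385, 0.1801]
tool_rot: [3.138, -0.009, 1.739]
force: [-3.0, -0.3, 17.8]
grip_width: 0.031
```

>>> step_arm:
  plan:
    - [[0, 0, 3, 0], [0, 0, 7, 0], [0, 0, 11, 0], [0.5, -1, 15, -0.02], [1, -4, 19, -0.04], [1.5, -8, 22, -0.06], [2, -12, 23, -0.08], [2.5, -16, 23, -0.1], [3, -20, 23, -0.12], [3.5, -24, 23, -0.14], [4, -28, 23, -0.146], [4.5, -32, 23, -0.146]]

```text
clock: 7.32
position: [0.4775, -0.1755, 0.4106]
tool_rot: [3.137, -0.009, 1.593]
force: [1.0, 0.9, 0.3]
grip_width: 0.0311
```

>>> step_arm:
  plan:
    - [[0.2, -3, 0, 0], [0.4, -4.5, 0, 0], [0.4, -4.5, 0, 0], [0.4, -4.5, 0, 0]]

```text
clock: 7.65
position: [0.4812, -0.2211, 0.4106]
tool_rot: [3.137, -0.009, 1.591]
force: [-0.1, 1.1, 1.0]
grip_width: 0.0309
```

```bash
python3 - <<'E'
from h import *
f=shot('top','t4'); cv2.imwrite('pics/t4z.png',cv2.resize(f['pixels'][110:290,130:360],None,fx=3,fy=3,interpolation=cv2.INTER_CUBIC))
f=shot('wrist','w4');print(bot.observe()['position'],bot.observe()['tool_rot'],bot.observe()['grip_width'])
E
```

```text
[ 0.48145295 -0.21968292  0.41068091] [ 3.13692243 -0.00979497  1.59372268] 0.030951526075533545
```

View pics/w4.png

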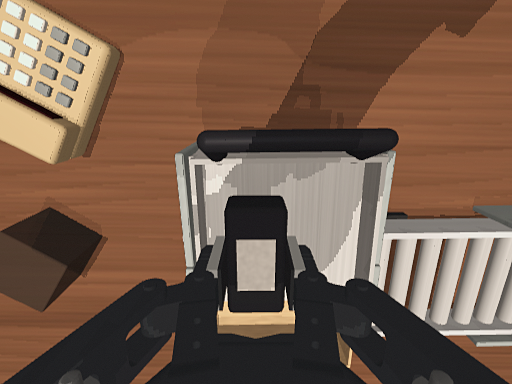

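The wrist view shows pack1 held, with its label at (255,265). The handle runs from (198,142) to (398,138), and the tray walls are at columns 190 to 390. I'll use these to refine the tray frame.

```bash
python3 - <<'E'
from h import *
f=load('w4')
for n,u,v,z in [('hL',198,142,.198),('hR',398,138,.198),('wallL',186,154,.165),('wallR',393,154,.165),('hmidtop',298,129,.198),('hmidbot',298,152,.198),('wallL2',193,272,.17)]: print(n,ray(f,u,v,z).round(4))
E
```

```text
hL [ 0.425 -0.256  0.198]
hR [ 0.4197 -0.1254  0.198 ]
wallL [ 0.4387 -0.2722  0.165 ]
wallR [ 0.4354 -0.1096  0.165 ]
hmidtop [ 0.4154 -0.1913  0.198 ]
hmidbot [ 0.4302 -0.1903  0.198 ]
wallL2 [ 0.542  -0.2707  0.17  ]
```

>>> step_arm:
  plan:
    - [[0.4, -0.5, -3, 0], [0.4, -0.6, -6, 0], [0.4, -0.6, -8, 0], [0.4, -0.6, -8.8, 0], [0.4, -0.6, -9.3, 0], [0.4, -0.6, -9.3, 0]]

```text
clock: 8.25
position: [0.4856, -0.2251, 0.3178]
tool_rot: [3.137, -0.01, 1.595]
force: [-1.0, 0.1, -0.4]
grip_width: 0.0305
```

>>> step_arm:
  plan:
    - [[0, 0, 0, 0], [0, 0, 0, 0], [0, 0, 0, 0], [0, 0, 0, 0]]
  jaw: 0.44

```text
clock: 8.58
position: [0.4858, -0.2251, 0.3185]
tool_rot: [3.136, -0.01, 1.595]
force: [-1.1, -0.2, -1.0]
grip_width: 0.0478
```

>>> step_arm:
  plan:
    - [[0, 0, 3, 0], [0, 0, 6, 0], [0, 1, 9.2, -0.01], [0, 4.8, 9.2, -0.02], [0, 8.8, 9.2, -0.03], [-0.5, 12.8, 9.2, -0.04], [-1, 16.8, 9.2, -0.05], [-1, 20.8, 9.2, -0.06], [-1.5, 24.8, 9, -0.07], [-2, 28.8, 7, -0.07], [-2.4, 32.8, 4, -0.07], [-2.4, 36.8, 1, -0.07]]

```text
clock: 9.58
position: [0.4614, 0.1286, 0.3406]
tool_rot: [3.134, -0.011, 1.525]
force: [2.1, -0.4, -0.2]
grip_width: 0.0478
```

>>> step_arm:
  plan:
    - [[0, 3.5, -2, 0], [0, 7, -4, 0], [0, 8.7, -5, 0], [0, 8.7, -5, 0], [0, 8.7, -5, 0]]
  jaw: 0

```text
clock: 10.0
position: [0.4612, 0.2164, 0.2902]
tool_rot: [3.135, -0.01, 1.527]
force: [0.2, -0.4, -0.1]
grip_width: 0.0854
```

```bash
python3 - <<'E'
from h import *
f=shot('wrist','w5')
for o in labels(f): print(o)
print(bot.observe()['position'],bot.observe()['tool_rot'])
f=shot('top','t5'); cv2.imwrite('pics/t5z.png',cv2.resize(f['pixels'][110:290,130:360],None,fx=3,fy=3,interpolation=cv2.INTER_CUBIC))
E
```

```text
(array([0.66  , 0.0194]), array([0.023, 0.035]), -0.06, 1.511)
(array([0.6581, 0.0486]), array([0.011, 0.044]), 0.09, 1.66)
(array([ 0.5987, -0.0513]), array([0.024, 0.074]), -0.809, 0.762)
(array([0.5969, 0.187 ]), array([0.067, 0.14 ]), -1.516, 0.055)
(array([0.6033, 0.2753]), array([0.049, 0.072]), -0.162, 1.409)
(array([0.4628, 0.2303]), array([0.02, 0.03]), -0.047, 1.524)
(array([0.4403, 0.3356]), array([0.02 , 0.031]), 0.732, 2.302)
(array([0.438 , 0.4214]), array([0.021, 0.031]), -0.549, 1.022)
[0.46147679 0.21540013 0.29075665] [ 3.13388502 -0.01059985  1.52521924]
```

View pics/t5z.png

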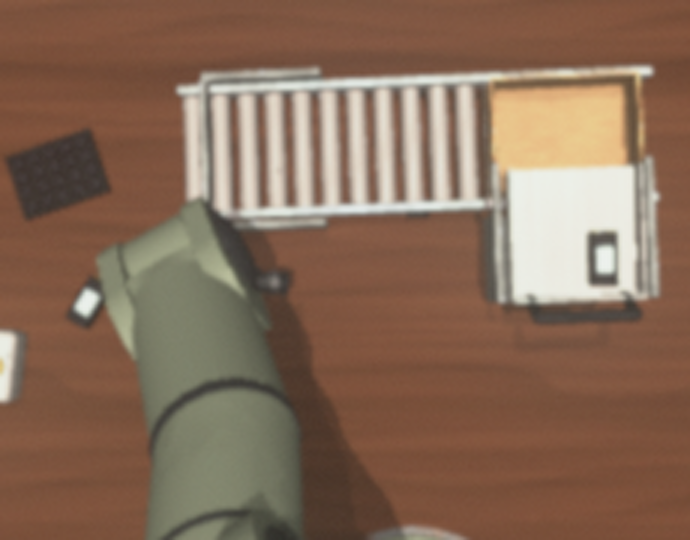

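View pics/w5.png

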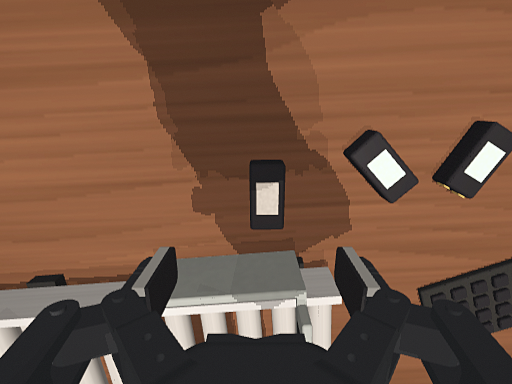

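The top view shows pack1 lying in the tray at zoom (602,258). In the wrist view, pack2 is at (267,195).

>>> step_arm:
  plan:
    - [[0.1, 1.4, -2, 0], [0.1, 1.5, -5, 0], [0.1, 1.5, -8, 0], [0.1, 1.5, -10, 0], [0.1, 1.5, -10.7, 0], [0.1, 1.5, -10.7, 0]]

```text
clock: 10.6
position: [0.4628, 0.2289, 0.1835]
tool_rot: [3.135, -0.01, 1.523]
force: [-0.7, 0.7, 0.7]
grip_width: 0.0856
```

>>> step_arm:
  plan:
    - [[0, 0, 0, 0], [0, 0, 0, 0], [0, 0, 0, 0], [0, 0, 0, 0], [0, 0, 0, 0], [0, 0, 0, 0]]
  jaw: 1

```text
clock: 11.1
position: [0.463, 0.229, 0.1846]
tool_rot: [3.133, -0.01, 1.523]
force: [-2.5, -2.1, 16.4]
grip_width: 0.0306
```

>>> step_arm:
  plan:
    - [[0, 0, 3, 0], [0, 0, 7, 0], [0, 0, 11, 0], [0.2, -1, 15, 0.02], [0.4, -4, 19, 0.04], [0.6, -8, 22, 0.06], [0.8, -12, 23, 0.07], [1, -16, 23, 0.07], [1.2, -20, 23, 0.07], [1.4, -24, 23, 0.07], [1.6, -28, 23, 0.07], [1.8, -32, 23, 0.07]]

```text
clock: 12.1
position: [0.4801, -0.0869, 0.4152]
tool_rot: [3.132, -0.011, 1.593]
force: [1.6, 0.1, -0.7]
grip_width: 0.0305
```

>>> step_arm:
  plan:
    - [[0.2, -3, 0, 0], [0.2, -5.5, 0, 0], [0.2, -6.4, -2, 0], [0.2, -6.4, -5, 0], [0.2, -6.4, -5, 0]]

```text
clock: 12.52
position: [0.4808, -0.1511, 0.3618]
tool_rot: [3.138, -0.012, 1.592]
force: [-0.5, 0.2, -3.2]
grip_width: 0.0304
```

>>> step_arm:
  plan:
    - [[0.3, -0.2, -1.5, 0], [0.3, -0.2, -3, 0], [0.3, -0.2, -4, 0], [0.3, -0.2, -4.2, 0], [0.3, -0.2, -4.2, 0]]

```text
clock: 12.93
position: [0.4839, -0.1528, 0.3203]
tool_rot: [3.138, -0.012, 1.592]
force: [-0.1, -0.3, -1.5]
grip_width: 0.0305
```

>>> step_arm:
  plan:
    - [[0, 0, 0, 0], [0, 0, 0, 0], [0, 0, 0, 0], [0, 0, 0, 0]]
  jaw: 0.44

```text
clock: 13.27
position: [0.4838, -0.1561, 0.3215]
tool_rot: [3.135, -0.007, 1.589]
force: [1.9, -27.6, -11.0]
grip_width: 0.0472
```

>>> step_arm:
  plan:
    - [[0, -0.1, 1, 0], [0, -0.1, 3, 0], [0, -0.1, 6, 0], [0, 0, 9, 0], [0, 0, 9, 0]]

```text
clock: 13.68
position: [0.4846, -0.1564, 0.4175]
tool_rot: [3.127, -0.005, 1.589]
force: [0.9, -0.0, -0.2]
grip_width: 0.0477
```

```bash
python3 - <<'E'
from h import *
f=shot('wrist','w6')
print(bot.observe()['position'],bot.observe()['tool_rot'])
E
```

```text
[ 0.48428253 -0.15618959  0.41515062] [ 3.12928048 -0.00583955  1.58944285]
```

View pics/w6.png

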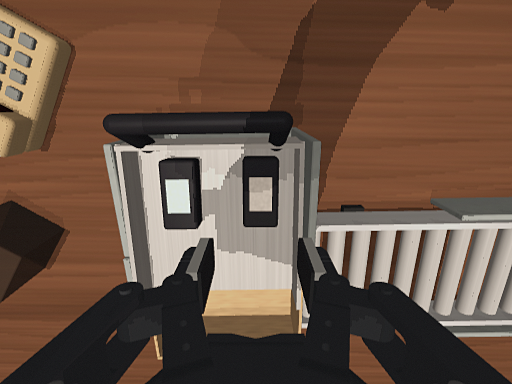

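Packs 1 and 2 lie at the handle end of the tray, at wrist pixels (180,195) and (261,190). I'm going for pack3 next.

>>> step_arm:
  plan:
    - [[0, 4, 0, 0.06], [0, 8, 0, 0.12], [0, 12, 0, 0.18], [0, 16, 0, 0.24], [0, 20, 0, 0.3], [-0.5, 24, 0, 0.36], [-1, 28, -1, 0.42], [-1.5, 32, -2, 0.48], [-2, 36, -4, 0.54], [-2.5, 40, -7, 0.6], [-3.5, 44, -10, 0.66], [-4.5, 48, -12, 0.71]]
  jaw: 0

```text
clock: 14.73
position: [0.4438, 0.3036, 0.306]
tool_rot: [3.13, -0.006, 2.302]
force: [1.5, -0.7, 0.1]
grip_width: 0.0855
```

>>> step_arm:
  plan:
    - [[0, 0.8, 0, 0], [0, 1, 0, 0], [0, 1, 0, 0]]

```text
clock: 14.98
position: [0.4437, 0.3138, 0.3061]
tool_rot: [3.13, -0.006, 2.303]
force: [-0.2, -0.7, -0.8]
grip_width: 0.0856
```

```bash
python3 - <<'E'
from h import *
f=shot('wrist','w7')
for o in labels(f): print(o)
print(bot.observe()['position'],bot.observe()['tool_rot'])
E
```

```text
(array([0.3784, 0.6324]), array([0.033, 0.082]), 1.023, 2.594)
(array([0.4379, 0.4212]), array([0.021, 0.03 ]), -0.545, 1.026)
(array([0.3564, 0.5693]), array([0.08 , 0.096]), -0.1, 1.471)
(array([0.4401, 0.3358]), array([0.019, 0.029]), 0.739, 2.31)
(array([0.6225, 0.2241]), array([0.146, 0.198]), 0.444, 2.014)
[0.44409389 0.31293833 0.30646712] [ 3.12958369 -0.00517696  2.30112339]
```

View pics/w7.png

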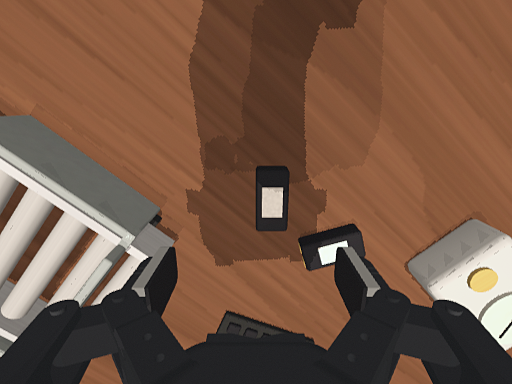

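Pack3 is aligned with the jaws at (272,200), so I'll descend onto it.

>>> step_arm:
  plan:
    - [[-0.4, 2, -2, 0], [-0.4, 2.3, -5, 0], [-0.4, 2.3, -8, 0], [-0.4, 2.3, -11, 0], [-0.4, 2.3, -12.1, 0], [-0.4, 2.3, -12.1, 0], [-0.4, 2.3, -12.1, 0]]

```text
clock: 15.62
position: [0.4407, 0.3354, 0.1865]
tool_rot: [3.129, -0.005, 2.3]
force: [0.8, 0.9, 0.9]
grip_width: 0.0848
```

>>> step_arm:
  plan:
    - [[0, 0, 0, 0], [0, 0, 0, 0], [0, 0, 0, 0], [0, 0, 0, 0], [0, 0, 0, 0], [0, 0, 0, 0]]
  jaw: 1

```text
clock: 16.12
position: [0.4409, 0.3355, 0.1874]
tool_rot: [3.128, -0.005, 2.3]
force: [-2.5, -2.2, 15.9]
grip_width: 0.0309
```

>>> step_arm:
  plan:
    - [[0, 0, 3, 0], [0, 0, 7, 0], [0, 0, 11, 0], [0.5, -1, 15, -0.06], [1, -4, 19, -0.12], [1.5, -8, 22, -0.18], [2, -12, 23, -0.24], [2.5, -16, 23, -0.3], [3, -20, 23, -0.36], [4, -24, 23, -0.42], [5, -27.8, 23, -0.48], [6, -31.5, 23, -0.54]]

```text
clock: 17.12
position: [0.4991, 0.0241, 0.418]
tool_rot: [3.127, -0.005, 1.757]
force: [1.2, -0.1, -0.6]
grip_width: 0.0303
```

>>> step_arm:
  plan:
    - [[1, -4, 0, -0.06], [2, -8, 0, -0.12], [3, -12, 0, -0.167], [4, -16, 0, -0.167], [5, -20, 0, -0.167], [5.5, -24, 0, -0.167], [5.5, -24, 0, -0.167], [5.5, -24, 0, -0.167]]

```text
clock: 17.78
position: [0.5536, -0.2182, 0.4178]
tool_rot: [3.128, -0.004, 1.586]
force: [0.8, 1.1, -1.4]
grip_width: 0.0306
```

```bash
python3 - <<'E'
from h import *
f=shot('wrist','w8')
print(bot.observe()['position'],bot.observe()['tool_rot'])
E
```

```text
[ 0.55388812 -0.21635368  0.4178557 ] [ 3.12789405 -0.00518824  1.58868585]
```

View pics/w8.png

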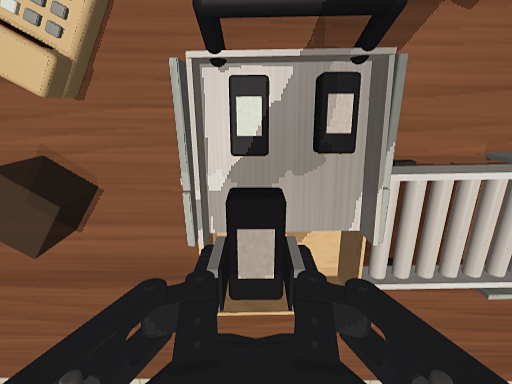

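```bash
python3 - <<'E'
from h import *
f=load('w8')
for n,u,v,z in [('lip',340,232,.143),('lipL',215,235,.143),('p1 end',248,154,.157),('p2 end',335,152,.157),('p1 start',248,76,.152),('p1L',231,130,.155),('p1R',268,130,.155),('p2L',315,130,.155),('p2R',357,130,.155),('wallinL',203,100,.165),('wallinR',372,200,.175)]: print(n,ray(f,u,v,z).round(4))
E
```

```text
lip [ 0.5927 -0.1326  0.143 ]
lipL [ 0.5975 -0.2552  0.143 ]
p1 end [ 0.5148 -0.2231  0.157 ]
p2 end [ 0.5121 -0.1503  0.157 ]
p1 start [ 0.4543 -0.2236  0.152 ]
p1L [ 0.4956 -0.2372  0.155 ]
p1R [ 0.4951 -0.2068  0.155 ]
p2L [ 0.4945 -0.1682  0.155 ]
p2R [ 0.494  -0.1335  0.155 ]
wallinL [ 0.4727 -0.2574  0.165 ]
wallinR [ 0.5479 -0.1211  0.175 ]
```

>>> step_arm:
  plan:
    - [[0.1, -0.4, -3, 0], [0.1, -0.4, -6, 0], [0.1, -0.4, -8, 0], [0.1, -0.4, -8.5, 0], [0.1, -0.4, -8.7, 0], [0.1, -0.4, -8.7, 0]]

```text
clock: 18.33
position: [0.5552, -0.2197, 0.3316]
tool_rot: [3.127, -0.005, 1.59]
force: [-0.1, 0.5, -0.6]
grip_width: 0.0305
```

>>> step_arm:
  plan:
    - [[0, 0, 0, 0], [0, 0, 0, 0], [0, 0, 0, 0], [0, 0, 0, 0]]
  jaw: 0.5

```text
clock: 18.67
position: [0.5554, -0.2197, 0.3324]
tool_rot: [3.126, -0.005, 1.59]
force: [0.6, 0.5, -0.3]
grip_width: 0.0428
```

>>> step_arm:
  plan:
    - [[0, 0, 1, 0], [0, 0, 3, 0], [0, 0, 6, 0], [0, 0, 9, 0], [0, 0, 9, 0]]

```text
clock: 19.08
position: [0.556, -0.2204, 0.4287]
tool_rot: [3.119, -0.003, 1.589]
force: [-0.2, -0.6, 1.0]
grip_width: 0.0429
```

```bash
python3 - <<'E'
from h import *
f=shot('wrist','w9')
print(bot.observe()['position'],bot.observe()['tool_rot'])
E
```

```text
[ 0.55566405 -0.22009677  0.42608179] [ 3.12087033 -0.00342483  1.58944804]
```

View pics/w9.png

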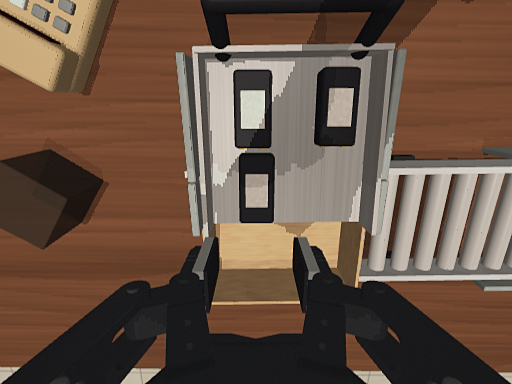

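The wrist view shows three packs in the tray, at (253,108), (337,105) and (257,188). Pack4 is next.

>>> step_arm:
  plan:
    - [[-0.5, 4, 0, -0.05], [-1.5, 7.8, 0, -0.1], [-2.5, 11.6, 0, -0.15], [-3.5, 15.4, 0, -0.2], [-4.5, 19.2, 0, -0.25], [-5.5, 23, 0, -0.3], [-6.5, 26.8, 0, -0.35], [-7.5, 30.6, 0, -0.4], [-8.5, 34.4, 0, -0.45], [-9, 38.2, 0, -0.5], [-9.5, 42.1, 0, -0.54], [-10, 46, -1, -0.565]]
  jaw: 0

```text
clock: 20.13
position: [0.4551, 0.2418, 0.4174]
tool_rot: [3.12, -0.006, 1.022]
force: [1.9, 0.4, 0.6]
grip_width: 0.0857
```

>>> step_arm:
  plan:
    - [[-0.5, 4, -2, 0], [-1, 8, -4, 0], [-1.5, 12, -7, 0], [-1.8, 15.5, -10, 0], [-1.8, 15.5, -12, 0], [-1.8, 15.5, -12, 0], [-1.8, 15.5, -12, 0]]

```text
clock: 20.72
position: [0.4364, 0.3969, 0.2955]
tool_rot: [3.121, -0.002, 1.023]
force: [0.8, -0.2, 0.1]
grip_width: 0.0851
```

```bash
python3 - <<'E'
from h import *
f=shot('wrist','w10')
for o in labels(f): print(o)
print(bot.observe()['position'],bot.observe()['tool_rot'])
E
```

```text
(array([0.4381, 0.4215]), array([0.019, 0.03 ]), -0.532, 1.038)
(array([0.3959, 0.5639]), array([0.057, 0.141]), 1.024, 2.595)
[0.43726859 0.39626652 0.2972012 ] [ 3.11979531 -0.00411346  1.02175764]
```

View pics/w10.png

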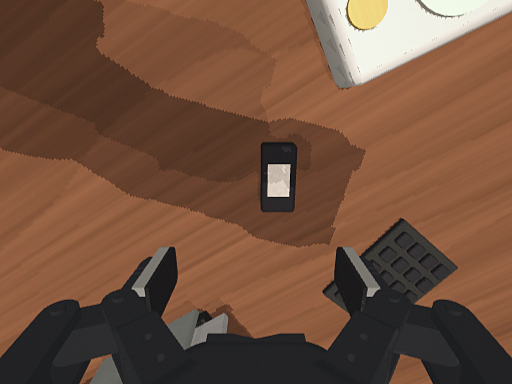

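>>> step_arm:
  plan:
    - [[0.1, 2.2, -2, 0.01], [0.1, 2.5, -5, 0.01], [0.1, 2.5, -8, 0.01], [0.1, 2.5, -10, 0.01], [0.1, 2.5, -11.1, 0.01], [0.1, 2.5, -11.1, 0.01], [0.1, 2.5, -11.1, 0.01]]

```text
clock: 21.35
position: [0.4391, 0.4209, 0.1876]
tool_rot: [3.119, -0.005, 1.031]
force: [0.3, -0.0, 0.8]
grip_width: 0.0851
```

>>> step_arm:
  plan:
    - [[0, 0, 0, 0], [0, 0, 0, 0], [0, 0, 0, 0], [0, 0, 0, 0], [0, 0, 0, 0], [0, 0, 0, 0]]
  jaw: 1

```text
clock: 21.85
position: [0.4392, 0.4211, 0.1885]
tool_rot: [3.119, -0.006, 1.031]
force: [-2.1, -2.3, 12.7]
grip_width: 0.0304
```

>>> step_arm:
  plan:
    - [[0, 0, 3, 0], [0, 0, 7, 0], [0, 0, 11, 0], [0.5, -1, 15, 0.05], [1, -4, 19, 0.1], [1.5, -8, 22, 0.16], [2, -12, 23, 0.21], [2.5, -16, 23, 0.26], [3, -20, 23, 0.31], [4, -24, 23, 0.36], [5, -27.8, 23, 0.41], [6, -31.5, 23, 0.46]]

```text
clock: 22.85
position: [0.4974, 0.1097, 0.419]
tool_rot: [3.118, -0.006, 1.494]
force: [1.8, 0.3, -0.1]
grip_width: 0.0302
```

>>> step_arm:
  plan:
    - [[1, -4, 0, 0.05], [2, -8, 0, 0.1], [3, -12, 0, 0.1], [4, -16, 0, 0.1], [5, -20, 0, 0.1], [5.5, -24, 0, 0.1], [5.6, -25.9, 0, 0.1], [5.6, -25.9, 0, 0.1], [5.6, -25.9, 0, 0.1]]

```text
clock: 23.6
position: [0.5531, -0.1504, 0.4188]
tool_rot: [3.119, -0.006, 1.591]
force: [0.1, 0.5, -1.3]
grip_width: 0.0302
```

```bash
python3 - <<'E'
from h import *
f=shot('wrist','w11')
print(bot.observe()['position'],bot.observe()['tool_rot'])
E
```

```text
[ 0.55326451 -0.14916606  0.41890677] [ 3.11877291 -0.00675053  1.59326579]
```

View pics/w11.png

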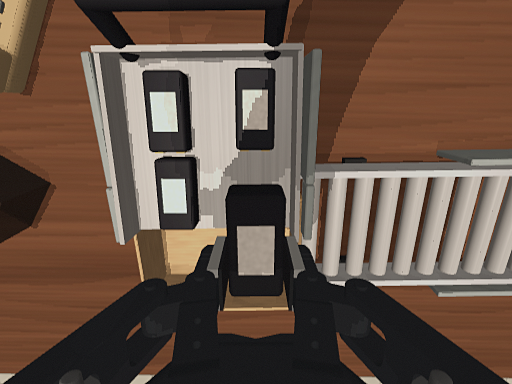

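>>> step_arm:
  plan:
    - [[0.2, -0.6, -3, 0], [0.2, -0.7, -6, 0], [0.2, -0.7, -8, 0], [0.2, -0.7, -8.5, 0], [0.2, -0.7, -8.7, 0], [0.2, -0.7, -8.7, 0]]

```text
clock: 24.15
position: [0.5556, -0.1555, 0.3326]
tool_rot: [3.118, -0.007, 1.594]
force: [-0.4, 0.2, 0.9]
grip_width: 0.0306
```

>>> step_arm:
  plan:
    - [[0, 0, 0, 0], [0, 0, 0, 0], [0, 0, 0, 0], [0, 0, 0, 0]]
  jaw: 0.5

```text
clock: 24.48
position: [0.5558, -0.1554, 0.3333]
tool_rot: [3.117, -0.007, 1.594]
force: [-0.1, -0.5, -0.6]
grip_width: 0.043
```

>>> step_arm:
  plan:
    - [[0, 0, 1, 0], [0, 0, 3, 0], [0, 0, 6, 0], [0, 0, 9, 0], [-1, -1, 9, -0.1], [-2, -1, 9, -0.2], [-2, -1, 9, -0.2], [-2, -1, 9, -0.2]]

```text
clock: 25.15
position: [0.5358, -0.1653, 0.4242]
tool_rot: [3.116, -0.007, 1.397]
force: [-0.4, 0.2, -0.1]
grip_width: 0.0428
```

```bash
python3 - <<'E'
from h import *
f=shot('wrist','w12')
f=shot('top','t12'); cv2.imwrite('pics/t12z.png',cv2.resize(f['pixels'][110:290,130:360],None,fx=3,fy=3,interpolation=cv2.INTER_CUBIC))
o=bot.observe();print(o['position'],o['tool_rot'],o['qpos'])
E
```

```text
[ 0.53621271 -0.16510121  0.42358598] [ 3.1167929  -0.00683797  1.39797736] [ 0.03310448  0.40053647  0.21880232  1.76896408 -0.11375635  0.9593028
  1.69629427]
```

View pics/w12.png

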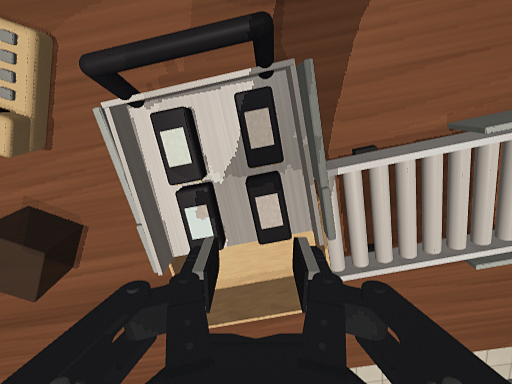

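View pics/t12z.png

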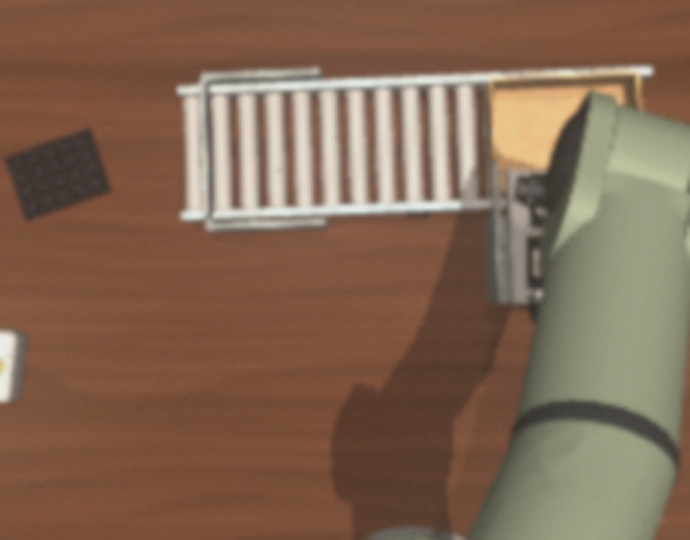

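All four packs are in the tray, at wrist pixels (178,147), (261,125), (203,220) and (268,208). None are left on the counter. Now I'll turn the gripper to pinch the handle.

>>> step_arm:
  plan:
    - [[-1, -0.2, 0.5, -0.11], [-2, -0.4, 0.5, -0.23], [-3, -0.7, 0.5, -0.34], [-4, -0.9, 0.5, -0.46], [-5, -1.2, 0.5, -0.57], [-6, -1.4, 0.5, -0.69], [-7, -1.6, 0.5, -0.8], [-8, -1.9, 0.5, -0.92], [-9, -2.1, 0.5, -1.03], [-10, -2.3, 0.5, -1.15], [-11, -2.5, 0.5, -1.26], [-11.4, -2.6, 0.5, -1.37]]
  jaw: 0.4

```text
clock: 26.25
position: [0.4216, -0.1912, 0.4286]
tool_rot: [3.117, -0.006, 0.025]
force: [-0.4, -0.5, 0.2]
grip_width: 0.051
```

>>> step_arm:
  plan:
    - [[0, 0, 0, 0], [0, 0, 0, 0]]

```text
clock: 26.42
position: [0.4221, -0.191, 0.4287]
tool_rot: [3.117, -0.006, 0.03]
force: [-0.6, -0.1, -0.0]
grip_width: 0.0512
```

```bash
python3 - <<'E'
from h import *
f=shot('wrist','w13')
f=shot('side','s13'); cv2.imwrite('pics/s13z.png',cv2.resize(f['pixels'][85:225,165:345],None,fx=4,fy=4,interpolation=cv2.INTER_CUBIC))
o=bot.observe();print(o['position'],o['tool_rot'],o['qpos'])
E
```

```text
[ 0.42224955 -0.1909845   0.42860353] [ 3.1167279  -0.00627998  0.02983173] [-0.17735368  0.26048533  0.56858747  2.00649195 -0.1513172   0.90406566
  0.49753406]
```

View pics/w13.png

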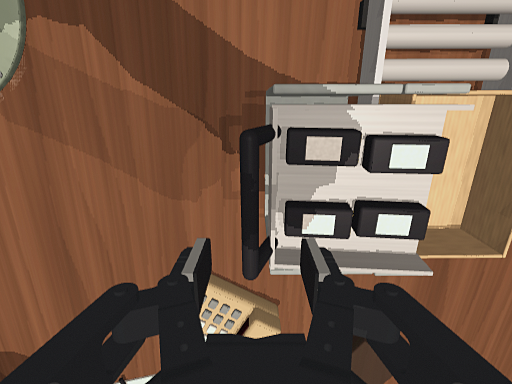

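View pics/s13z.png

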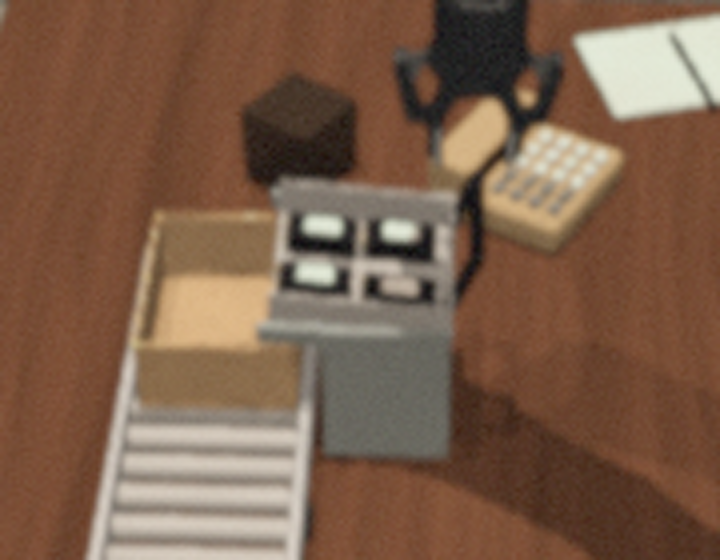

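```bash
python3 - <<'E'
from h import *
f=load('w13')
for n,u,v,z in [('h1',249,150,.198),('h2',251,270,.198),('hm',250,205,.198),('hl',242,205,.198),('hr',258,205,.198),('lip',425,225,.143)]: print(n,ray(f,u,v,z).round(4))
E
```

```text
h1 [ 0.417  -0.1463  0.198 ]
h2 [ 0.421  -0.2475  0.198 ]
hm [ 0.4187 -0.1888  0.198 ]
hl [ 0.4126 -0.189   0.198 ]
hr [ 0.4249 -0.1886  0.198 ]
lip [ 0.5973 -0.227   0.143 ]
```

>>> step_arm:
  plan:
    - [[-0.2, 0, -2, 0], [-0.2, 0, -4.5, 0], [-0.2, 0, -6.5, 0], [-0.2, 0, -7.5, 0], [-0.2, 0, -7.6, 0], [-0.2, 0, -7.6, 0]]

```text
clock: 27.02
position: [0.4205, -0.1912, 0.3527]
tool_rot: [3.117, -0.006, 0.031]
force: [-0.1, -0.4, 0.2]
grip_width: 0.0513
```

>>> step_arm:
  plan:
    - [[0, 0, 0, 0], [0, 0, 0, 0], [0, 0, 0, 0], [0, 0, 0, 0], [0, 0, 0, 0]]
  jaw: 1
  force: 60

```text
clock: 27.43
position: [0.4186, -0.1915, 0.3527]
tool_rot: [3.118, -0.001, 0.03]
force: [-17.9, -1.7, 6.4]
grip_width: 0.0124
```

>>> step_arm:
  plan:
    - [[0.3, 0, 0.9, 0], [0.6, 0, 1.7, 0], [1, 0, 2.5, 0], [1.4, 0.1, 3.4, 0], [1.9, 0.1, 4.2, 0], [2.4, 0.1, 4.9, 0], [3, 0.1, 5.7, 0], [3.5, 0.1, 6.4, 0], [3.5, 0.1, 6.4, 0]]

```text
clock: 28.18
position: [0.4535, -0.1905, 0.418]
tool_rot: [3.119, 0.0, 0.03]
force: [-13.6, 3.7, 13.3]
grip_width: 0.0117
```

```bash
python3 - <<'E'
from h import *
f=shot('side','s14'); cv2.imwrite('pics/s14z.png',cv2.resize(f['pixels'][85:225,165:345],None,fx=4,fy=4,interpolation=cv2.INTER_CUBIC))
o=bot.observe();print(o['position'],o['tool_rot'],o['force'],o['grip_width'])
E
```

```text
[ 0.45330648 -0.19053895  0.41780308] [ 3.11867634e+00 -1.49414825e-04  3.00374990e-02] [-11.70212703   2.87021286  11.20769191] 0.01177147580211451
```

View pics/s14z.png

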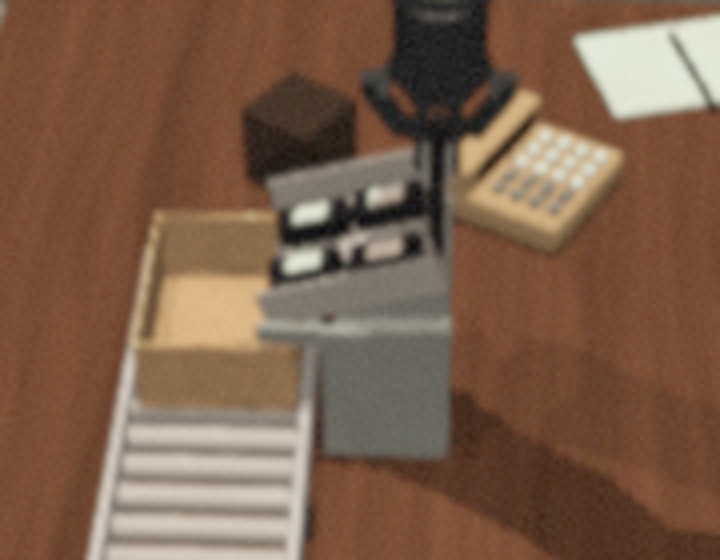

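>>> step_arm:
  plan:
    - [[0.6, 0, 0.6, 0], [1.3, 0, 1.25, 0], [2, 0.1, 1.8, 0], [2.65, 0.1, 2.4, 0], [3.4, 0.1, 2.9, 0], [4.15, 0.1, 3.45, 0], [4.9, 0.1, 3.9, 0], [5.75, 0.2, 4.35, 0], [6.3, 0.2, 4.6, 0], [6.7, 0.2, 4.8, 0], [6.7, 0.2, 4.8, 0], [6.7, 0.2, 4.8, 0]]

```text
clock: 29.23
position: [0.5204, -0.1885, 0.468]
tool_rot: [3.12, -0.001, 0.03]
force: [-12.5, 4.9, 22.9]
grip_width: 0.0119
```

```bash
python3 - <<'E'
from h import *
f=shot('side','s15'); cv2.imwrite('pics/s15z.png',cv2.resize(f['pixels'][85:225,165:345],None,fx=4,fy=4,interpolation=cv2.INTER_CUBIC))
o=bot.observe();print(o['position'],o['tool_rot'],o['force'],o['grip_width'])
E
```

```text
[ 0.52038335 -0.18850102  0.4680056 ] [ 3.11946232e+00 -1.30025981e-03  2.99918076e-02] [-11.95729485   5.46559197  22.8830915 ] 0.01190090679548111
```

View pics/s15z.png

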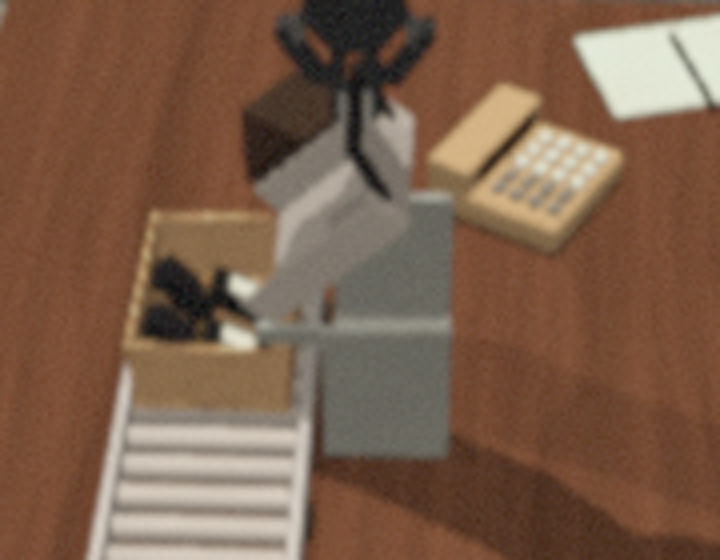

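I estimate the tilt at about 0.865 rad from the handle position. In the side view all the packs have left the tray, so I'll hold.

>>> step_arm:
  plan:
    - [[0, 0, 0, 0], [0, 0, 0, 0], [0, 0, 0, 0], [0, 0, 0, 0], [0, 0, 0, 0], [0, 0, 0, 0], [0, 0, 0, 0], [0, 0, 0, 0], [0, 0, 0, 0], [0, 0, 0, 0], [0, 0, 0, 0], [0, 0, 0, 0]]

```text
clock: 30.28
position: [0.5205, -0.1885, 0.4683]
tool_rot: [3.12, -0.002, 0.03]
force: [-3.4, 1.8, 2.9]
grip_width: 0.012
```

```bash
python3 - <<'E'
from h import *
f=shot('side','s16'); cv2.imwrite('pics/s16z.png',cv2.resize(f['pixels'][85:225,165:345],None,fx=4,fy=4,interpolation=cv2.INTER_CUBIC))
f=shot('wrist','w16')
o=bot.observe();print(o['position'],o['tool_rot'],o['force'],o['grip_width'])
E
```

```text
[ 0.52046488 -0.18844601  0.46824641] [ 3.11953592e+00 -1.78614453e-03  3.01164376e-02] [-2.09721936  1.51496197  5.29149306] 0.011969812022857722
```

View pics/s16z.png

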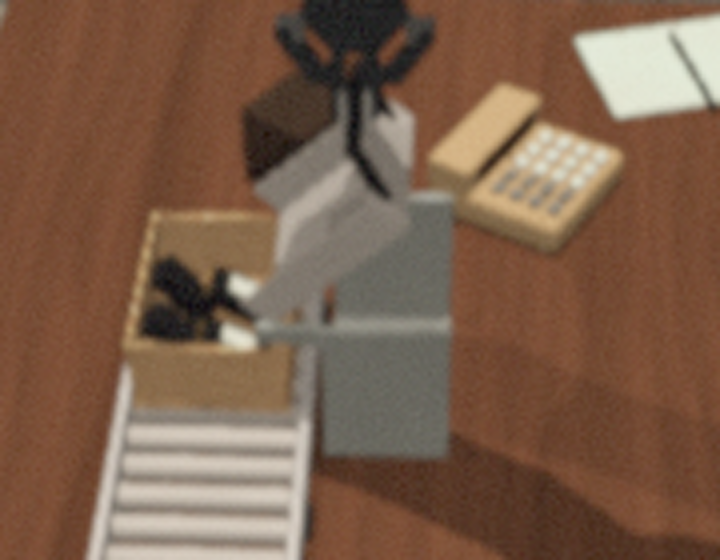

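View pics/w16.png

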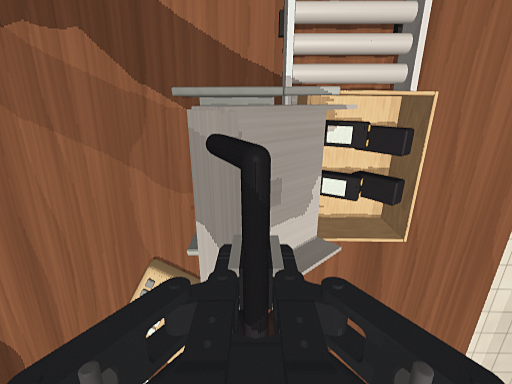

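All four packs are in the carton, at wrist pixels (341,134), (389,139), (334,185) and (382,187). Next I'll bring the tray back level along the same arc.

>>> step_arm:
  plan:
    - [[-0.5, 0, -0.3, 0], [-1, 0, -0.6, 0], [-1.8, 0, -1.1, 0], [-2.6, -0.1, -1.55, 0], [-3.4, -0.1, -2.05, 0], [-4.1, -0.1, -2.6, 0], [-4.8, -0.1, -3.2, 0], [-5.5, -0.1, -3.8, 0], [-6.1, -0.2, -4.5, 0], [-6.7, -0.2, -5.15, 0], [-7.3, -0.2, -5.9, 0], [-7.8, -0.2, -6.6, 0]]

```text
clock: 31.38
position: [0.4428, -0.1906, 0.4024]
tool_rot: [3.119, -0.005, 0.03]
force: [5.6, -1.5, 4.3]
grip_width: 0.0118
```

>>> step_arm:
  plan:
    - [[-0.5, 0, -0.8, 0], [-1, 0, -1.6, 0], [-1.4, 0, -2.4, 0], [-1.8, 0, -3.25, 0], [-2.1, 0, -4.1, 0], [-2.3, -0.1, -4.9, 0], [-2.3, -0.1, -5, 0], [-2.3, -0.1, -5, 0]]

```text
clock: 32.05
position: [0.4189, -0.1916, 0.3514]
tool_rot: [3.119, -0.002, 0.03]
force: [-4.8, -1.1, -6.0]
grip_width: 0.0122
```

>>> step_arm:
  plan:
    - [[0, 0, -0.2, 0], [0, 0, -0.3, 0], [0, 0, -0.3, 0]]

```text
clock: 32.3
position: [0.4184, -0.1918, 0.3491]
tool_rot: [3.12, -0.001, 0.029]
force: [-14.2, 2.5, 28.3]
grip_width: 0.012
```

>>> step_arm:
  plan:
    - [[0, 0, 0, 0], [0, 0, 0, 0], [0, 0, 0, 0], [0, 0, 0, 0]]
  jaw: 0.5

```text
clock: 32.63
position: [0.4186, -0.1917, 0.3491]
tool_rot: [3.12, -0.001, 0.03]
force: [-0.4, 0.0, 0.4]
grip_width: 0.043
```

>>> step_arm:
  plan:
    - [[0, 0, 2, 0], [0, 0, 4, 0], [0, 0, 7, 0], [0, 0, 10, 0], [0, 0, 10, 0], [0, 0, 10, 0]]

```text
clock: 33.13
position: [0.4188, -0.1917, 0.4503]
tool_rot: [3.12, -0.004, 0.03]
force: [0.1, 0.3, -0.5]
grip_width: 0.0425
```

```bash
python3 - <<'E'
from h import *
f=shot('side','s17'); cv2.imwrite('pics/s17z.png',cv2.resize(f['pixels'][85:225,165:345],None,fx=4,fy=4,interpolation=cv2.INTER_CUBIC))
f=shot('wrist','w17')
o=bot.observe();print(o['position'],o['tool_rot'],o['force'],o['grip_width'])
for n,u,v,z in [('hm',250,205,.198)]: print(n,proj(f,[.4187,-.1888,.198]),proj(f,[.418,-.1888+.04,.198]))
E
```

```text
[ 0.41853326 -0.19148794  0.44864262] [ 3.12023459e+00 -4.51465100e-04  2.99933952e-02] [-0.12101314  0.1827762  -0.12540575] 0.042557781236089456
hm [255.75027783 196.68358017] [256.40585194 149.23266145]
```

View pics/s17z.png

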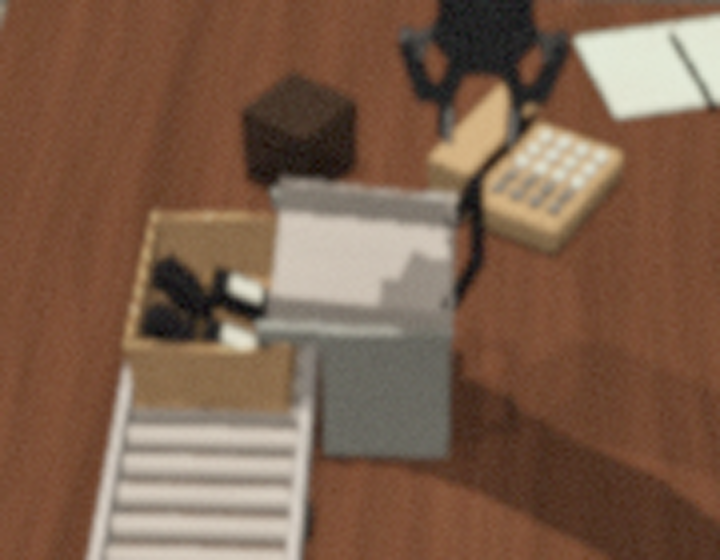

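View pics/w17.png

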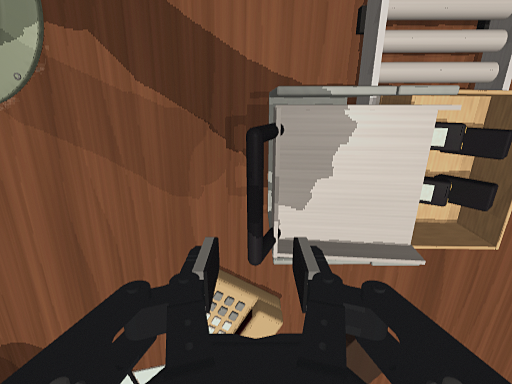

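The tray is level and empty. The packs lie in the carton, below the rim. I'll close the fingers, go round to the end-stop side and push the carton towards the bay.

>>> step_arm:
  plan:
    - [[3, -1.8, 0, 0], [6, -3.6, 0, 0], [9, -5.4, 0, 0], [12, -7.2, 0, 0], [15, -9, 0, 0], [18, -10.8, 0, 0], [21, -12.6, -1, 0], [23.4, -14.2, -2, 0], [23.4, -14.2, -3, 0], [23.4, -14.2, -3, 0]]
  jaw: 1

```text
clock: 34.07
position: [0.6525, -0.3341, 0.4136]
tool_rot: [3.122, 0.005, 0.029]
force: [-0.6, 0.5, -0.5]
grip_width: 0.0001
```

```bash
python3 - <<'E'
from h import *
f=shot('wrist','w18')
f=shot('top','t18'); cv2.imwrite('pics/t18z.png',cv2.resize(f['pixels'][110:290,130:430],None,fx=2.6,fy=2.6,interpolation=cv2.INTER_CUBIC))
o=bot.observe();print(o['position'],o['tool_rot'],o['force'],o['grip_width'])
E
```

```text
[ 0.65200026 -0.33346558  0.41745034] [3.12117233e+00 1.73506705e-03 2.94041867e-02] [0.40523217 0.42610295 0.89911308] -9.716574319087033e-05
```

View pics/w18.png

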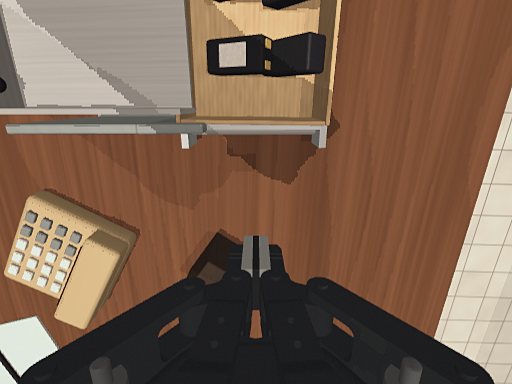

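View pics/t18z.png

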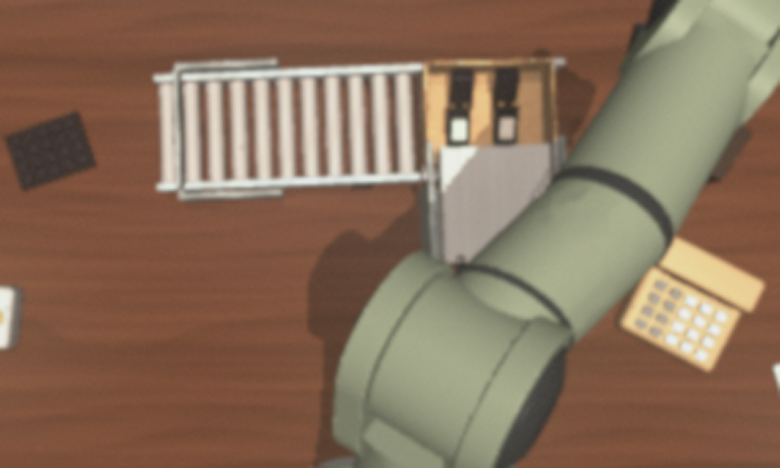

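>>> step_arm:
  plan:
    - [[0, 0, -3, 0], [0, 0, -6, 0], [0, 0, -9, 0], [0, 0, -12, 0], [0, 0, -13.7, 0], [0, 0, -13.9, 0], [0, 0, -13.9, 0]]

```text
clock: 34.75
position: [0.6518, -0.3331, 0.2789]
tool_rot: [3.121, 0.002, 0.03]
force: [0.3, -0.4, 0.7]
grip_width: 0.0001
```

>>> step_arm:
  plan:
    - [[0, 1, 0, 0], [0, 2, 0, 0], [0, 3, 0, 0], [0, 3.8, 0, 0], [0, 4.6, 0, 0], [-0.1, 5.4, 0, 0], [-0.1, 6.2, 0, 0], [-0.1, 7, 0, 0], [-0.2, 8, 0, 0], [-0.2, 9, 0, 0], [-0.2, 10, 0, 0], [-0.2, 11, 0, 0]]

```text
clock: 35.75
position: [0.6496, -0.2221, 0.2789]
tool_rot: [3.122, 0.003, 0.03]
force: [-0.4, -3.7, 2.3]
grip_width: 0.0001
```

```bash
python3 - <<'E'
from h import *
f=shot('side','s19'); cv2.imwrite('pics/s19z.png',cv2.resize(f['pixels'][85:305,165:345],None,fx=3,fy=2.7,interpolation=cv2.INTER_CUBIC))
E
```

```text
(no output)
```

View pics/s19z.png

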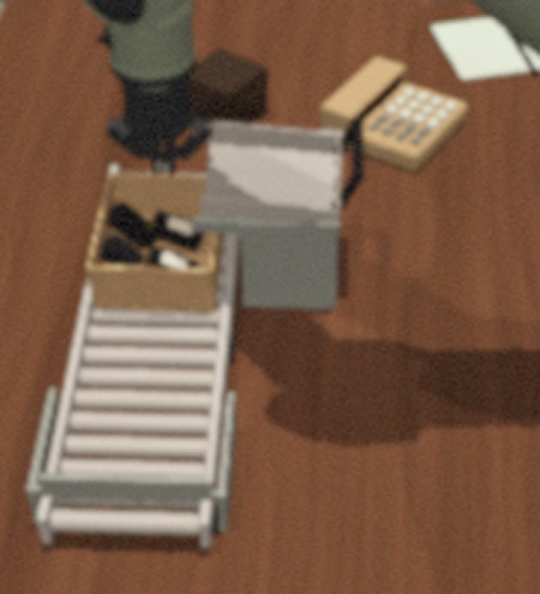

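The carton is moving upright with the fingers behind it, so I'll keep pushing.

>>> step_arm:
  plan:
    - [[0, 1, 0, 0], [-0.1, 2, 0, 0], [-0.1, 3.2, 0, 0], [-0.1, 4.4, 0, 0], [-0.2, 5.6, 0, 0], [-0.2, 6.8, 0, 0], [-0.2, 8, 0, 0], [-0.3, 9.2, 0, 0], [-0.3, 10.4, 0, 0], [-0.3, 11.6, 0, 0], [-0.4, 12.8, 0, 0], [-0.4, 14, 0, 0]]

```text
clock: 36.8
position: [0.646, -0.0784, 0.2786]
tool_rot: [3.123, 0.003, 0.032]
force: [0.3, -2.6, -1.3]
grip_width: -0.0001
```

>>> step_arm:
  plan:
    - [[0, 1, 0, 0], [-0.1, 2, 0, 0], [-0.1, 3, 0, 0], [-0.1, 4, 0, 0], [-0.2, 5, 0, 0], [-0.2, 6, 0, 0], [-0.2, 6.8, 0, 0], [-0.2, 7.6, 0, 0], [-0.3, 8.4, 0, 0], [-0.3, 9, 0, 0], [-0.3, 9.5, 0, 0], [-0.3, 10, 0, 0]]

```text
clock: 37.8
position: [0.6429, 0.0219, 0.2786]
tool_rot: [3.123, 0.003, 0.031]
force: [-0.5, -1.8, -1.5]
grip_width: 0.0
```

```bash
python3 - <<'E'
from h import *
f=shot('side','s20'); cv2.imwrite('pics/s20z.png',cv2.resize(f['pixels'][85:305,165:345],None,fx=3,fy=2.7,interpolation=cv2.INTER_CUBIC))
E
```

```text
(no output)
```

View pics/s20z.png

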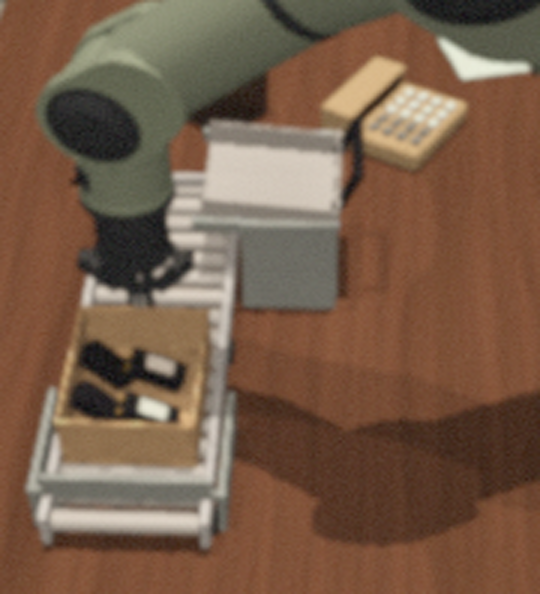

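The carton is entering the bay with a gap of a few centimetres left. I'll finish slowly.

>>> step_arm:
  plan:
    - [[0, 0.4, 0, 0], [0, 0.8, 0, 0], [0, 1.2, 0, 0], [0, 1.6, 0, 0], [-0.1, 2, 0, 0], [-0.1, 2.3, 0, 0], [-0.1, 2.6, 0, 0]]

```text
clock: 38.43
position: [0.642, 0.0494, 0.2786]
tool_rot: [3.124, 0.003, 0.033]
force: [-0.9, -2.3, -0.2]
grip_width: -0.0002
```

>>> step_arm:
  plan:
    - [[0, 0.2, 0, 0], [0, 0.4, 0, 0], [0, 0.5, 0, 0]]

```text
clock: 38.68
position: [0.6419, 0.0547, 0.2785]
tool_rot: [3.124, 0.003, 0.033]
force: [-0.6, -1.0, 0.6]
grip_width: 0.0003
```

>>> step_arm:
  plan:
    - [[0, 0.2, 0, 0], [0, 0.4, 0, 0], [0, 0.6, 0, 0], [0, 0.8, 0, 0]]

```text
clock: 39.02
position: [0.6419, 0.0629, 0.2785]
tool_rot: [3.124, 0.003, 0.033]
force: [-1.6, -0.7, 0.1]
grip_width: -0.0001
```

```bash
python3 - <<'E'
from h import *
f=shot('side','s21'); cv2.imwrite('pics/s21z.png',cv2.resize(f['pixels'][185:305,165:285],None,fx=5,fy=5,interpolation=cv2.INTER_CUBIC))
print(bot.observe()['force'])
E
```

```text
[-0.80778008 -0.70635052  1.26294323]
```

View pics/s21z.png

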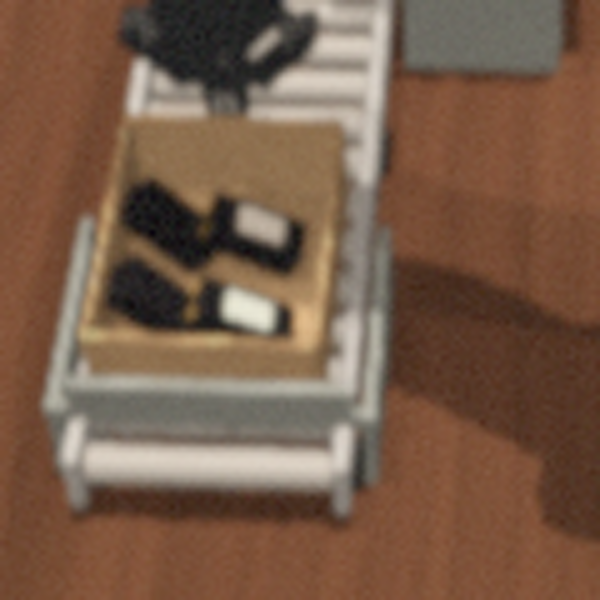

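>>> step_arm:
  plan:
    - [[0, 0.2, 0, 0], [0, 0.4, 0, 0], [0, 0.6, 0, 0]]

```text
clock: 39.32
position: [0.643, 0.0662, 0.2794]
tool_rot: [3.119, -0.001, 0.03]
force: [11.1, -27.8, 2.8]
grip_width: -0.0001
```

>>> step_arm:
  plan:
    - [[0, 0.2, 0, 0], [0, 0.4, 0, 0], [0, 0.5, 0, 0]]

```text
clock: 39.57
position: [0.6433, 0.0672, 0.2798]
tool_rot: [3.114, -0.003, 0.027]
force: [1.4, -28.3, 2.1]
grip_width: -0.0002
```

The force rose to 28 N and motion stopped, so the carton is against the end wall. I'll back off and look.

>>> step_arm:
  plan:
    - [[0, -0.5, 0, 0], [0, -2, 0, 0], [0, -4, 1, 0], [0, -6, 4, 0], [0, -10, 8, 0], [0, -14, 12, 0], [0, -18, 14, 0], [0, -22, 14, 0], [0, -26, 14, 0], [0, -30, 14, 0], [0, -30, 14, 0], [0, -30, 14, 0]]

```text
clock: 40.57
position: [0.6414, -0.2396, 0.4204]
tool_rot: [3.111, -0.003, 0.02]
force: [0.1, -0.9, 0.3]
grip_width: -0.0001
```

```bash
python3 - <<'E'
from h import *
f=shot('side','s22'); cv2.imwrite('pics/s22z.png',cv2.resize(f['pixels'][85:305,165:345],None,fx=3.2,fy=2.7,interpolation=cv2.INTER_CUBIC))
f=shot('top','t22'); cv2.imwrite('pics/t22z.png',cv2.resize(f['pixels'][110:290,130:430],None,fx=2.6,fy=2.6,interpolation=cv2.INTER_CUBIC))
E
```

```text
(no output)
```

View pics/s22z.png

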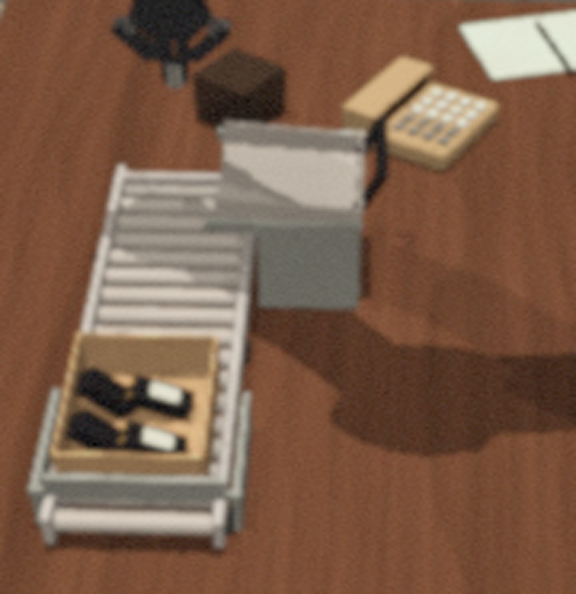

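View pics/t22z.png

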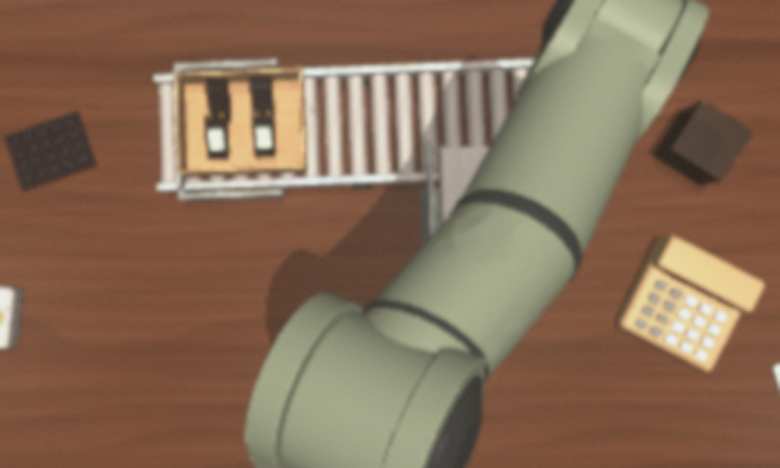

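```bash
python3 - <<'E'
from h import *
f=load('t22'); Z=lambda x,y,z:ray(f,130+(x+.5)/2.6-.5,110+(y+.5)/2.6-.5,z).round(4)
print('rim -y',Z(305,120,.125),'rim +y',Z(180,120,.125),'endwall outer',Z(175,120,.092),'rim x',Z(240,70,.125),Z(240,173,.125))
bot.job_done()
E
```

```text
rim -y [0.6313 0.0712 0.125 ] rim +y [0.6328 0.2458 0.125 ] endwall outer [0.6379 0.2588 0.092 ] rim x [0.7024 0.1618 0.125 ] [0.558  0.1619 0.125 ]
the job is handed in; nothing more can be done
```

The job is done and handed in at about 41 s; no verdict was reported.

**What I did:**
- I rolled the carton back to the end stop.
- Only four packs were present. I laid all four in the tray.
- I tipped the tray to about 0.87 rad, held it there for just over a second and brought it back level.
- I pushed the carton into the bay until it stopped against the end wall, at about 28 N.

**Last checks:**
- The top and side views show all four packs in the carton, below its rim.
- The tray was empty and level when I let go of the handle, with the handle back in its starting place.
- The rim of the carton measured from y = 0.071 to 0.246, against a bay end wall at about 0.25.
- The calculator, cube and keypad looked unmoved. The tester was mostly out of frame in the last picture, but I never went near it.

**Limits and disagreements:**
- I worked out the tilt from the handle's position (0.863 to 0.867 rad), not from a direct reading.
- The rim came out 175 mm long instead of 180 mm. That is about the size of the error from reading pixels in the top view.
- The push against the end stop briefly reached 56 N at the fingertips, and one finger touched the tray wall at about 28 N while I set a pack down. Neither moved anything out of place.

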